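Put the bench tools back into their foam inlays

TASK

Clear the router mat: put the block plane, the utility knife, the tape measure and the try square back into the foam tray, each sitting flat on the floor of the cut-out of its own shape and pointing the way that cut-out is shaped (the tape measure fits either way round). Set each tool down rather than dropping it, and leave the router and the walnut box where they are.

Things in the scene. Friction and masses are not known exactly. Their poses are not given: they have to be found in the camera images.
- plane: Iron block plane, 140 x 44 x 49 mm high with a grey steel lever cap, 0.4-0.9 kg, on its sole. Origin: underside, on the centre line; x to the round toe with brass knob, z up. Spans x -88 (square heel) to +52 mm. Grip across (y) its upright cheeks, 44 mm over the outsides, 30 mm high, x -72 to +24; best at x = -25. To clear the foam, keep fingertips 13 mm or more above the sole.
- knife: Yellow utility knife lying flat, 140 long, 22 mm thick, blade drawn in, 0.15 kg. Origin: underside, on the centre line, below the grey thumb slider (top 26 mm up); x to the steel nose, z up. Handle 30 mm wide from x = -90 to +6, then tapering to a 12 mm nose at x = +50. Grip across y near x = -28, fingertips 11 to 14 mm above its underside to clear the foam.
- tape: Red tape measure with round black and silver side discs, standing on its base: 68 (x) by 36 (y) by 64 mm high with rounded top, about 0.3 kg. Origin: centre of the base; x towards the steel hook, z up. Grip across the 36 mm between its flat sides (y), with the fingertips 15 to 30 mm above its base.
- square: Try square lying flat, 0.33 kg. Brass stock with dark wood infill: x -31 to -9, y -37 to +37 mm, 22 mm thick. Steel blade along +x: x -9 to +71, y +15 to +37 mm, 8.5 to 10.5 mm up. Origin: level with the underside, inside the L; z up. Grip the stock across its 22 mm (x) at x = -20, y = -12, clear of the blade, fingertips 11 to 14 mm above its underside to clear the foam.
- plane_bay: Foam inlay 172 (x) by 98 by 27 mm high, black, in a low plywood tray; fixed. Origin: centre of its underside. Blue-floored cut-out, 10 mm deep (floor at z = 17), about 7 mm clear all round; for the block plane: 154 by 58 mm, square at the -x end, corners cut off at the +x (toe) end. Seated, the plane's origin is at (18, 0, 17) mm here, its x along this x.
- knife_bay: Foam inlay 172 (x) by 98 by 27 mm high, black, in a low plywood tray; fixed. Origin: centre of its underside. Blue-floored cut-out, 10 mm deep (floor at z = 17), about 7 mm clear all round; for the utility knife: 154 by 44 mm, narrowing to 28 mm at the +x (nose) end. Seated, the knife's origin is at (20, 0, 17) mm here, its x along this x.
- tape_bay: Foam inlay 172 (x) by 98 by 27 mm high, black, in a low plywood tray; fixed. Origin: centre of its underside. Blue-floored cut-out, 10 mm deep (floor at z = 17), about 7 mm clear all round; for the tape measure: a short rectangle, 82 by 50 mm. Seated, the tape's origin is at (0, 0, 17) mm here, its x along this x, hook to either end.
- square_bay: Foam inlay 172 (x) by 98 by 27 mm high, black, in a low plywood tray; fixed. Origin: centre of its underside. Blue-floored cut-out, 10 mm deep (floor at z = 17), about 7 mm clear all round; for the try square: an L, stock leg x -58 to -22, y -44 to 44, blade leg x -22 to 58, y 8 to 44 mm. Seated, the square's origin is at (-20, 0, 17) mm here, its x along this x.
- router: Cordless trim router standing at the side, yellow and black on a clear 90 mm square base, 200 mm high, 1.3 kg. Origin: centre of its base. Leave it alone.
- walnut_box: Dark walnut box in the making, 160 by 70 by 40 mm, with two routed recesses. Origin: centre of its underside. Leave it alone.

How it is judged (in metres and radians):
At the end, for the whole second after the job is handed in: Each tool sits in its own cut-out: origin within 12 mm (along x and along y) of the seated position given, so the right way round; at floor height within 4 mm, upright within 0.1 rad, length within 0.3 rad of the cut-out's; released and at rest (x of plane in the frame of plane_bay between 0.006 and 0.03 m and y of plane in the frame of plane_bay between -0.012 and 0.012 m and z of plane in the frame of plane_bay between 0.013 and 0.021 m and angle between the x axis of plane and the x axis of plane_bay, either way round below 0.3 rad and angle between each of plane, knife, tape, square's own z axis and vertical below 0.1 rad and linear speed of each of plane, knife, tape, square below 0.02 m/s and angular speed of each of plane, knife, tape, square below 0.2 rad/s and x of knife in the frame of knife_bay between 0.008 and 0.032 m and y of knife in the frame of knife_bay between -0.012 and 0.012 m and z of knife in the frame of knife_bay between 0.013 and 0.021 m and angle between the x axis of knife and the x axis of knife_bay, either way round below 0.3 rad and x of tape in the frame of tape_bay between -0.012 and 0.012 m and y of tape in the frame of tape_bay between -0.012 and 0.012 m and z of tape in the frame of tape_bay between 0.013 and 0.021 m and angle between the x axis of tape and the x axis of tape_bay, either way round below 0.3 rad and x of square in the frame of square_bay between -0.032 and -0.008 m and y of square in the frame of square_bay between -0.012 and 0.012 m and z of square in the frame of square_bay between 0.013 and 0.021 m and angle between the x axis of square and the x axis of square_bay, either way round below 0.3 rad); the robot touches nothing.
It fails at once if a tool is dropped or knocked flying (moves faster than 0.6 m/s, as after a fall of about 20 mm, without being held) ((linear speed of plane above 0.6 m/s and contact force between plane and the fingers below 0.1 N) or (linear speed of knife above 0.6 m/s and contact force between knife and the fingers below 0.1 N) or (linear speed of tape above 0.6 m/s and contact force between tape and the fingers below 0.1 N) or (linear speed of square above 0.6 m/s and contact force between square and the fingers below 0.1 N)).
It fails at once if the trim router is pushed more than 30 mm from its place (distance of router from where it was at the start of the episode above 0.03 m).
It fails at once if the walnut box is pushed more than 30 mm from its place (distance of walnut_box from where it was at the start of the episode above 0.03 m).
It also fails if it takes over 120 s, if anything falls off the work surface, if the arm or the gripper's body presses on something with over 40 N, if the wrist force passes 120 N, or if a joint passes its speed limit or range.

ROBOT

A 6-joint arm with a two-finger parallel gripper is mounted at the origin on the work surface. World frame = base frame: x ahead of the robot, y to its left, z up, the work surface at z = 0. Lengths are in mm, angles in rad, forces in N, time in s.
With the tool pointing down it reaches from about 275 to 750 mm from the base axis. Payload 10.2 kg.
Tool frame: the origin (TCP) lies midway between the tips of the shut fingers; the grasp point (between the pads) lies 19 mm behind it; z points along the fingers, y is the line along which they close (so a half turn about z gives the same grasp; the last joint's range is limited). The gripper opens to 85 mm and grips with 20 to 120 N. Pads are 22 mm wide; open, the fingers measure 114 mm over their backs; the gripper's body (76 mm by 85 mm) begins 54 mm behind the grasp point. The pads swing forward as they close: fully open they stand 13 mm farther back than shut.
Start: joints at [0.923, 0.313, 1.498, -0, 1.331, -0.223], TCP at [216.386, 478.339, 231.294] pointing down, gripper open.
Joint ranges: [-2.94, 2.94], [-0.97, 2.17], [0.19, 2.56], [-1.23, 4.37], [0.02, 3.11], [-2.88, 2.88]. Speed limits (rad/s): [2.39, 2.39, 3.01, 3.14, 3.14, 3.14].

INTERFACE

Orientations are given as a unit quaternion [w, x, y, z].
In Python, from rig import sense, capture, finish_job, find_in, place_of gives the robot as it stands. The module is installed in compiled form; this text tells all that it offers.
- The arm moves only by the shell command python3 -m jog 'ROWS' [FORCE]. ROWS is JSON, a list of rows, each an object of numbers: "tx", "ty", "tz": the shift along the tool's x, y, z in mm; "ax", "ay", "az": the turn, a rotation vector about the tool's x, y, z in rad; "jaw": the closure, from -1 (fully open) to 1 (shut), so that 0 is half open. In form: [{"tx": .., "ty": .., "tz": .., "ax": .., "ay": .., "az": .., "jaw": ..}, ...]. A call has 1 to 5 rows; each row shifts and turns the commanded pose from where the row before left it, along the tool's axes as they then stand; what a row does not reach is not made up. A row lasts 1/8 s, in which the tool goes at most 62.5 mm and 10.7 degrees, less where a joint would pass 70% of its speed; a pose out of reach is approached as far as the arm can. A call with a gripper value outside its range is refused whole. The fingers move at their own pace and stop on an object; FORCE is the grip in N (left out, the last holds). Time passes only in rows, so rows that do not move let the fingers close. It gives the time, the measured TCP pose, the force, the opening and the grip force at its end, in the units of the state.
- sense(): the state, without advancing time (a new reading comes with each control period).
- capture(name): name is "side" or "top" or "wrist"; returns a dict with "color" (420x560x3 uint8, red, green, blue), "depth" (420x560 float32, mm along the optical axis (not along the pixel's ray), 0 where there is no reading), "fx", "fy", "cx", "cy" (pixels), "camera_from_world" (4x4, takes a point from world to camera coordinates); the wrist camera has in their place "mount" (4x4, takes a point from camera to tool coordinates, whose origin is the TCP and whose axes are the flange's). Camera axes: x right, y up, looking along -z (the intrinsics and any distortion apply to the point x, -y, -z); pixel columns grow to the right and rows downward; lengths in mm; the calibration is good to about 2 mm. The wrist camera is an equidistant fisheye: a pixel r from the principal point sees the ray r / f radians off the axis. A picture is of the moment at which its call begins: read the wrist's pose just before it.
- finish_job(): hands the job in; it is judged then, once.
Trained networks look in the newest picture that a camera, given by its name, has taken for a name from the list of things; names that differ only in an ending like _2 or _b are one class to them, and where a whole thing is asked for, a point or a joint stands for the part that bears it (a point fixed in the world has none). Each returns a list of dicts, best first, with "conf" (0 to 1); they miss things now and then, are a little off and sometimes report something else, mostly with a low value. They report only what shows in the picture. A call takes as long as a camera call.
- find_in(query, camera): "centre" ([column, row] in pixels, amid what is visible of it).
- place_of(query, camera): "centre" ([column, row] in pixels: a listed point, or the origin of a listed thing).
The state is a dict: "time_s": time; "joints": joint angles; "dq": joint speeds; "tau": joint torques, N m; "eef_pos": TCP position; "ee_rot": TCP orientation; "force": force on the tool from outside, world axes, zero at the start; "wrist_torque": the same for the moment, N m; "grip_width": opening from 0.0 (shut) to 1.0 (fully open); "grip_force": force on a finger pad.
Only numpy, scipy, OpenCV 4.12 (cv2) and the standard library are available. Lean on these libraries where they do the work, as an engineer would, in place of code of your own. Each camera call takes 0.05 s, during which the arm holds its last target. There are 200 camera calls.

## Working session

There is one attempt and no reset: what is moved stays moved. The work goes in short steps, Python scripts to look and compute and a shell command to move; the robot and the scene stay as the last step left them, time stands still between calls to the robot, and variables do not carry over. Pictures are saved under pics/ and viewed, at most 14 in all, crops included, and the job is handed in when it is done.

```bash
mkdir -p pics; cat > h.py <<'E'
import numpy as np, cv2
from rig import sense, capture, finish_job, find_in, place_of
from scipy.spatial.transform import Rotation as R
def save(c,n): cv2.imwrite('pics/'+n, c['color'][:,:,::-1])
def world(c,u,v,z=None):
    # point from pixel, by depth or at plane z
    T=np.linalg.inv(c['camera_from_world'])
    d=np.array([(u-c['cx'])/c['fx'],-(v-c['cy'])/c['fy'],-1])
    if z is None:
        r=c['depth'][int(round(v)),int(round(u))]; return T[:3,:3]@(d*r)+T[:3,3]
    w=T[:3,:3]@d; return T[:3,3]+w*(z-T[2,3])/w[2]
E
python3 - <<'E'
from h import *
s=sense(); print({k:np.round(v,3) for k,v in s.items()})
for n in ['top','side']:
    c=capture(n); save(c,n+'0.png'); print(n,c['fx'],[k for k in c]); print(np.round(np.linalg.inv(c['camera_from_world']),2))
    for q in 'plane knife tape square plane_bay knife_bay tape_bay square_bay router walnut_box'.split():
        for f in (place_of,find_in):
            r=f(q,n)[:2]
            print(q,f.__name__,[(np.round(a['centre']),round(a['conf'],2),np.round(world(c,*a['centre'],z=17 if 'bay' in q else 0))) for a in r])
E
```

```text
{'time_s': np.float64(0.0), 'joints': array([ 0.923,  0.313,  1.498, -0.   ,  1.331, -0.223]), 'dq': array([-0.002,  0.001,  0.   , -0.   , -0.001, -0.001]), 'tau': array([-0.0000e+00, -4.1227e+01, -2.5974e+01, -0.0000e+00,  4.0000e-03,
        0.0000e+00]), 'eef_pos': array([216.231, 478.114, 230.734]), 'ee_rot': array([-0.   ,  0.211,  0.978, -0.001]), 'force': array([ 0.204,  0.215, -0.563]), 'wrist_torque': array([-0.007,  0.051,  0.027]), 'grip_force': np.float64(0.0), 'grip_width': np.float64(0.999)}
top 524.9392212477663 ['color', 'depth', 'fx', 'fy', 'cx', 'cy', 'camera_from_world']
[[ 2.00000e-02  9.80000e-01 -1.90000e-01  2.48900e+02]
 [-1.00000e+00  2.00000e-02  1.00000e-02  6.38000e+00]
 [ 1.00000e-02  1.90000e-01  9.80000e-01  1.49078e+03]
 [ 0.00000e+00  0.00000e+00  0.00000e+00  1.00000e+00]]
plane call [(array([187., 249.]), 0.94, array([422., 268.,   0.])), (array([304., 176.]), 0.75, array([643., -64.,   0.]))]
plane call [(array([194., 254.]), 0.78, array([411., 245.,   0.]))]
knife call [(array([383., 257.]), 0.89, array([ 410., -291.,    0.]))]
knife call [(array
[... 2280 characters left out ...]
26., 169.]), 0.18, array([412., 242.,  17.]))]
knife_bay call [(array([248., 224.]), 0.68, array([460., -40.,  17.]))]
tape_bay call []
tape_bay call [(array([308., 219.]), 0.71, array([623., -45.,  17.]))]
square_bay call [(array([246., 205.]), 0.9, array([460.,  46.,  17.]))]
square_bay call [(array([245., 200.]), 0.69, array([460.,  65.,  17.])), (array([233., 292.]), 0.46, array([ 404., -270.,   17.]))]
router call [(array([297., 379.]), 0.85, array([ 513., -491.,    0.]))]
router call [(array([298., 352.]), 0.59, array([ 526., -434.,    0.]))]
walnut_box call [(array([252., 132.]), 0.67, array([520., 500.,   0.]))]
walnut_box call [(array([252., 130.]), 0.82, array([523., 518.,   0.]))]
```

```bash
python3 - <<'E'
import cv2
a=cv2.imread('pics/top0.png')[140:300,70:490]
cv2.imwrite('pics/top0c.png',cv2.resize(a,(798,304),interpolation=cv2.INTER_CUBIC))
E
```

```text
(no output)
```

View pics/top0c.png

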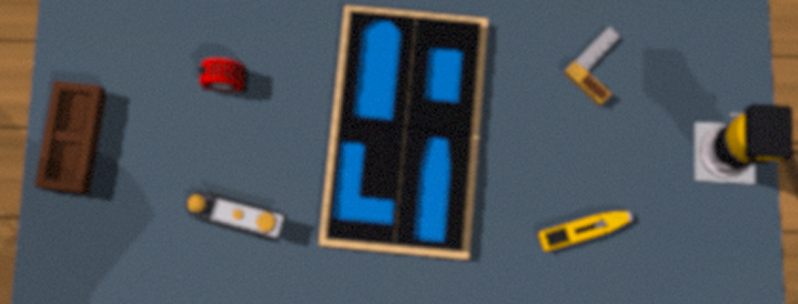

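```bash
cat >> h.py <<'E'
def blobs(c,lo,hi,z,amin):
    hsv=cv2.cvtColor(c['color'],cv2.COLOR_RGB2HSV); m=cv2.inRange(hsv,lo,hi)
    out=[]
    for k in cv2.findContours(m,cv2.RETR_EXTERNAL,cv2.CHAIN_APPROX_NONE)[0]:
        if cv2.contourArea(k)<amin: continue
        p=np.array([world(c,u,v,z)[:2] for u,v in k[:,0]],np.float32); out.append((cv2.minAreaRect(p),p))
    return out
def ortho(c,s,z,x0,y0,half=150,sc=1.0):
    # wrist picture onto plane z; rows go -x, columns -y; centre (x0,y0); sc px/mm
    n=int(2*half*sc); i=(np.arange(n)+.5)/sc-half
    X=np.stack([x0-np.repeat(i[:,None],n,1),y0-np.repeat(i[None],n,0),np.full((n,n),z)],-1)
    w,x,y,zz=s['ee_rot']; Q=R.from_quat([x,y,zz,w]).as_matrix()
    T=np.eye(4); T[:3,:3]=Q; T[:3,3]=s['eef_pos']
    M=np.linalg.inv(T@c['mount']); P=X@M[:3,:3].T+M[:3,3]
    a,b,d=P[...,0],-P[...,1],-P[...,2]; r=np.hypot(a,b); th=np.arctan2(r,d)
    u=c['cx']+c['fx']*th*a/r; v=c['cy']+c['fy']*th*b/r
    f=lambda im,k: cv2.remap(im,u.astype(np.float32),v.astype(np.float32),k)
    return f(c['color'],cv2.INTER_LINEAR), f(c['depth'],cv2.INTER_NEAREST)
def goto(x,y,z=None,yaw=None):
    # yaw: wanted world direction of tool y (closing line), mod pi
    s=sense(); w,a,b,c=s['ee_rot']; Q=R.from_quat([a,b,c,w]).as_matrix()
    p=s['eef_pos']; z=p[2] if z is None else z
    cy=np.arctan2(Q[1,1],Q[0,1]); az=0
    if yaw is not None: az=-((yaw-cy+np.pi/2)%np.pi-np.pi/2)
    Qi=Q; d=np.array([x,y,z])-p
    print('pos',np.round(p,1),'ydir',round(cy,3),'j6',round(s['joints'][5],2),'shift(now axes)',np.round(Q.T@d,1),'az',round(az,3),'shift(after turn)',np.round((Q@R.from_rotvec([0,0,az]).as_matrix()).T@d,1),'tilt',np.round(Q[:2,2],4),'t',s['time_s'])
E
python3 - <<'E'
from h import *
c=capture('top')
for n,lo,hi,z,am in [('blue',(95,150,80),(120,255,255),17,60),('red',(172,150,60),(180,255,255),40,30),('yel',(18,150,120),(35,255,255),20,60),('gold',(10,90,90),(25,255,255),20,20)]:
    for r,p in blobs(c,lo,hi,z,am): print(n,np.round(r[0]),np.round(r[1]),round(r[2],1))
s=sense(); w=capture('wrist'); save(w,'w0.png'); print(w['fx'],w['cx'],w['cy']); print(np.round(w['mount'],2))
goto(411,250)
E
```

```text
blue [463.  53.] [ 91. 120.] 85.4
blue [455. -48.] [ 47. 158.] 85.3
blue [631. -61.] [52. 85.] 85.7
blue [637.  39.] [ 61. 156.] 85.5
yel [ 399. -270.] [ 32. 136.] 17.5
yel [ 546. -503.] [23. 62.] 87.2
gold [-14. 655.] [ 43. 156.] 0.8
gold [ 50. 724.] [83. 29.] 48.2
gold [141. 651.] [20. 50.] 49.1
gold [1124. -642.] [ 37. 226.] 61.6
gold [588.  -1.] [1229. 1667.] 0.8
gold [1148.  -61.] [ 30. 127.] 71.8
325.19226210127806 279.1477105828114 212.2933777085583
[[  -0.      0.96    0.27   69.43]
 [   1.      0.      0.      0.55]
 [   0.      0.27   -0.96 -141.71]
 [   0.      0.      0.      1.  ]]
pos [216.4 478.3 231.3] ydir 1.146 j6 -0.22 shift(now axes) [-271.4 -127.8   -0. ] az 0 shift(after turn) [-271.4 -127.8   -0. ] tilt [0. 0.] t 2.2
```

View pics/w0.png

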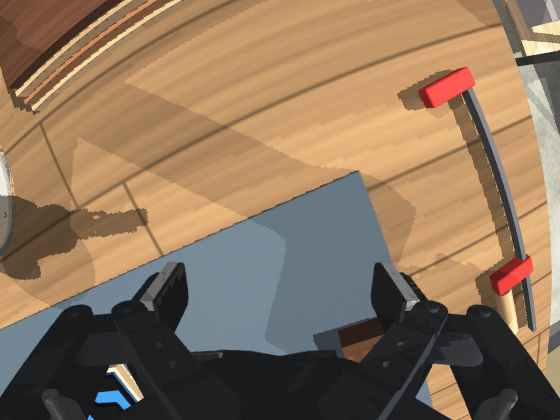

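```bash
cat >> h.py <<'E'
def rows(x,y,z,yaw=None,n=None,az=None):
    s=sense(); w,a,b,c=s['ee_rot']; Q=R.from_quat([a,b,c,w]).as_matrix(); p=s['eef_pos']
    cy=np.arctan2(Q[1,1],Q[0,1])
    if az is None: az=0 if yaw is None else -((yaw-cy+np.pi/2)%np.pi-np.pi/2)
    d=np.array([x,y,z])-p
    n=n or int(max(np.ceil(np.linalg.norm(d)/60),np.ceil(abs(az)/.18),1))
    print('pos',np.round(p,1),'ydir',round(cy,3),'j',np.round(s['joints'],2),'t',round(s['time_s'],1),'F',np.round(s['force'],1),'w',np.round(s['grip_width'],3))
    for i in range(n):
        print(np.round(Q.T@d/n,1),'az',round(az/n,3)); Q=Q@R.from_rotvec([0,0,az/n]).as_matrix()
E
python3 -c "
from h import *
rows(415,244,231,-0.27)"
```

```text
pos [216.4 478.3 231.3] ydir 1.146 j [ 0.92  0.31  1.5  -0.    1.33 -0.22] t 2.2 F [-0.4  0.8  0.2] w 1.0
[-34.7 -16.5   0. ] az 0.177
[-37.  -10.1   0. ] az 0.177
[-38.2  -3.4   0. ] az 0.177
[-38.2   3.4   0. ] az 0.177
[-37.1  10.1   0. ] az 0.177
[-34.7  16.4   0. ] az 0.177
[-31.3  22.3   0. ] az 0.177
[-26.9  27.4   0. ] az 0.177
```

```bash
python3 -m jog '[{"tx":-34.7,"ty":-16.5,"az":0.177},{"tx":-37,"ty":-10.1,"az":0.177},{"tx":-38.2,"ty":-3.4,"az":0.177},{"tx":-38.2,"ty":3.4,"az":0.177},{"tx":-37.1,"ty":10.1,"az":0.177}]'; python3 -m jog '[{"tx":-34.7,"ty":16.4,"az":0.177},{"tx":-31.3,"ty":22.3,"az":0.177},{"tx":-26.9,"ty":27.4,"az":0.177},{},{}]'
python3 - <<'E'
from h import *
s=sense(); w=capture('wrist')
for q in ['plane','tape']: print(q,[(np.round(a['centre']),round(a['conf'],2)) for a in place_of(q,'wrist')[:2]])
rows(415,244,231,-0.27)
o,d=ortho(w,s,30,470,230,200,1.4)
cv2.imwrite('pics/o1.png',np.hstack([o[:,:,::-1]]))
E
```

```text
plane [(array([206., 359.]), 0.54)]
tape []
pos [216.4 478.3 231.3] ydir 1.146 j [ 0.92  0.31  1.5  -0.    1.33 -0.22] t 2.4 F [-0.2  0.1 -0.5] w 1.001
[-34.7 -16.5   0. ] az 0.177
[-37.  -10.1   0. ] az 0.177
[-38.2  -3.4   0. ] az 0.177
[-38.2   3.4   0. ] az 0.177
[-37.1  10.1   0. ] az 0.177
[-34.7  16.4   0. ] az 0.177
[-31.3  22.3   0. ] az 0.177
[-26.9  27.4   0. ] az 0.177schema error: expected keys tx, ty, tz, ax, ay, az, jaw
schema error: expected keys tx, ty, tz, ax, ay, az, jaw
```

View pics/o1.png

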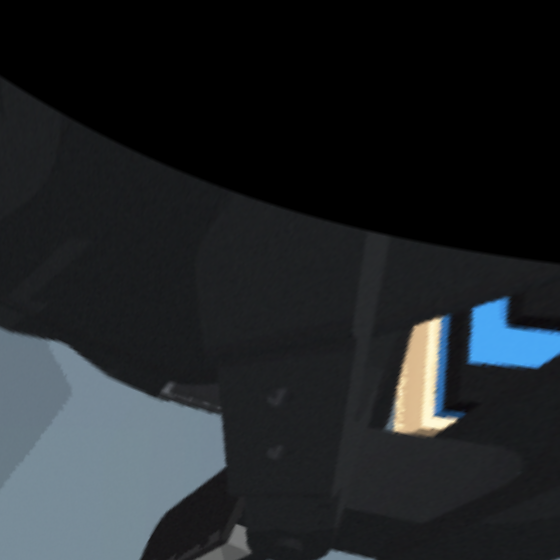

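```bash
sed -i "s/        print(np.round(Q.T@d\/n,1),'az',round(az\/n,3)); /        v=np.round(Q.T@d\/n,1)+0.; print('{\"tx\":%g,\"ty\":%g,\"tz\":%g,\"ax\":0,\"ay\":0,\"az\":%.3f,\"jaw\":J},'%(*v,az\/n)); /" h.py
python3 -m jog '[{"tx":-34.7,"ty":-16.5,"tz":0,"ax":0,"ay":0,"az":0.177,"jaw":-1},{"tx":-37,"ty":-10.1,"tz":0,"ax":0,"ay":0,"az":0.177,"jaw":-1},{"tx":-38.2,"ty":-3.4,"tz":0,"ax":0,"ay":0,"az":0.177,"jaw":-1},{"tx":-38.2,"ty":3.4,"tz":0,"ax":0,"ay":0,"az":0.177,"jaw":-1},{"tx":-37.1,"ty":10.1,"tz":0,"ax":0,"ay":0,"az":0.177,"jaw":-1}]'; python3 -m jog '[{"tx":-34.7,"ty":16.4,"tz":0,"ax":0,"ay":0,"az":0.177,"jaw":-1},{"tx":-31.3,"ty":22.3,"tz":0,"ax":0,"ay":0,"az":0.177,"jaw":-1},{"tx":-26.9,"ty":27.4,"tz":0,"ax":0,"ay":0,"az":0.177,"jaw":-1},{"tx":0,"ty":0,"tz":0,"ax":0,"ay":0,"az":0,"jaw":-1}]'
python3 - <<'E'
from h import *
s=sense(); w=capture('wrist')
for q in ['plane','tape']: print(q,[(np.round(a['centre']),round(a['conf'],2)) for a in place_of(q,'wrist')[:2]])
rows(415,244,231,-0.27)
o,d=ortho(w,s,30,470,230,200,1.4)
cv2.imwrite('pics/o2.png',np.hstack([o[:,:,::-1]]))
E
```

```text
time_s: 2.98
eef_pos: [341.2, 330.9, 231.4]
ee_rot: [0.0, 0.611, 0.791, 0.0]
force: [0.5, -0.1, -0.0]
grip_width: 1.001
grip_force: 0.0
time_s: 3.48
eef_pos: [416.0, 242.6, 231.2]
ee_rot: [0.0, 0.797, 0.604, -0.0]
force: [0.9, -0.3, 0.1]
grip_width: 1.0
grip_force: 0.0
plane [(array([274., 156.]), 0.77)]
tape [(array([434., 117.]), 0.68)]
pos [414.4 244.5 231.3] ydir -0.268 j [0.29 0.22 1.62 0.   1.3  0.56] t 3.6 F [-0.  -0.1 -0.1] w 0.997
{"tx":-0.3,"ty":0.7,"tz":0.3,"ax":0,"ay":0,"az":0.002,"jaw":J},
```

View pics/o2.png

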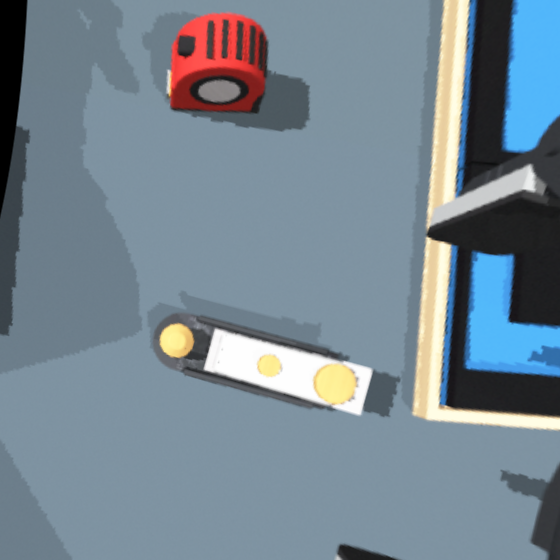

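```bash
python3 -c "
from h import *
rows(411,243,10,-0.292)"
```

```text
pos [414.4 244.5 231.3] ydir -0.268 j [0.29 0.22 1.62 0.   1.3  0.56] t 3.6 F [-0.  -0.1 -0.1] w 0.997
{"tx":-0.6,"ty":-0.7,"tz":55.3,"ax":0,"ay":0,"az":0.006,"jaw":J},
{"tx":-0.6,"ty":-0.7,"tz":55.3,"ax":0,"ay":0,"az":0.006,"jaw":J},
{"tx":-0.6,"ty":-0.7,"tz":55.3,"ax":0,"ay":0,"az":0.006,"jaw":J},
{"tx":-0.6,"ty":-0.7,"tz":55.3,"ax":0,"ay":0,"az":0.006,"jaw":J},
```

```bash
python3 -m jog '[{"tx":-0.6,"ty":-0.7,"tz":55,"ax":0,"ay":0,"az":0.006,"jaw":-1},{"tx":-0.6,"ty":-0.7,"tz":55,"ax":0,"ay":0,"az":0.006,"jaw":-1},{"tx":-0.6,"ty":-0.7,"tz":55,"ax":0,"ay":0,"az":0.006,"jaw":-1},{"tx":-0.6,"ty":-0.7,"tz":40,"ax":0,"ay":0,"az":0.006,"jaw":-1},{"tx":0,"ty":0,"tz":16,"ax":0,"ay":0,"az":0,"jaw":-1}]'
python3 -m jog '[{"tx":0,"ty":0,"tz":0,"ax":0,"ay":0,"az":0,"jaw":1},{"tx":0,"ty":0,"tz":0,"ax":0,"ay":0,"az":0,"jaw":1},{"tx":0,"ty":0,"tz":0,"ax":0,"ay":0,"az":0,"jaw":1},{"tx":0,"ty":0,"tz":0,"ax":0,"ay":0,"az":0,"jaw":1},{"tx":0,"ty":0,"tz":0,"ax":0,"ay":0,"az":0,"jaw":1}]' 50
```

```text
time_s: 4.25
eef_pos: [409.8, 243.0, 8.3]
ee_rot: [-0.001, 0.802, 0.597, -0.002]
force: [0.4, 0.4, 0.8]
grip_width: 1.001
grip_force: 0.0
time_s: 4.88
eef_pos: [411.8, 243.0, 11.6]
ee_rot: [0.0, 0.803, 0.596, 0.001]
force: [-2.0, 1.8, 5.9]
grip_width: 0.503
grip_force: 52.0
```

```bash
python3 -m jog '[{"tx":0,"ty":0,"tz":-30,"ax":0,"ay":0,"az":0,"jaw":1},{"tx":0,"ty":0,"tz":-50,"ax":0,"ay":0,"az":0,"jaw":1},{"tx":0,"ty":0,"tz":-50,"ax":0,"ay":0,"az":0,"jaw":1},{"tx":0,"ty":0,"tz":0,"ax":0,"ay":0,"az":0,"jaw":1}]'
python3 -c "
from h import *
rows(633,39.3,145,-1.651)"
```

```text
time_s: 5.38
eef_pos: [412.7, 243.0, 143.3]
ee_rot: [0.001, 0.803, 0.596, 0.003]
force: [-0.0, 0.1, -9.2]
grip_width: 0.501
grip_force: 56.2
pos [412.7 243.  143.3] ydir -0.293 j [0.29 0.3  1.76 0.   1.07 0.58] t 5.4 F [-0.   0.1 -9.2] w 0.501
{"tx":-16.4,"ty":33.7,"tz":-0.1,"ax":0,"ay":0,"az":0.170,"jaw":J},
{"tx":-10.5,"ty":36,"tz":-0.1,"ax":0,"ay":0,"az":0.170,"jaw":J},
{"tx":-4.2,"ty":37.3,"tz":-0.1,"ax":0,"ay":0,"az":0.170,"jaw":J},
{"tx":2.1,"ty":37.4,"tz":-0.1,"ax":0,"ay":0,"az":0.170,"jaw":J},
{"tx":8.4,"ty":36.5,"tz":-0.1,"ax":0,"ay":0,"az":0.170,"jaw":J},
{"tx":14.5,"ty":34.6,"tz":-0.1,"ax":0,"ay":0,"az":0.170,"jaw":J},
{"tx":20.1,"ty":31.7,"tz":-0.1,"ax":0,"ay":0,"az":0.170,"jaw":J},
{"tx":25.1,"ty":27.8,"tz":-0.1,"ax":0,"ay":0,"az":0.170,"jaw":J},
```

```bash
python3 -m jog '[{"tx":-16.4,"ty":33.7,"tz":0,"ax":0,"ay":0,"az":0.17,"jaw":1},{"tx":-10.5,"ty":36,"tz":0,"ax":0,"ay":0,"az":0.17,"jaw":1},{"tx":-4.2,"ty":37.3,"tz":0,"ax":0,"ay":0,"az":0.17,"jaw":1},{"tx":2.1,"ty":37.4,"tz":0,"ax":0,"ay":0,"az":0.17,"jaw":1},{"tx":8.4,"ty":36.5,"tz":0,"ax":0,"ay":0,"az":0.17,"jaw":1}]' 80; python3 -m jog '[{"tx":14.5,"ty":34.6,"tz":0,"ax":0,"ay":0,"az":0.17,"jaw":1},{"tx":20.1,"ty":31.7,"tz":0,"ax":0,"ay":0,"az":0.17,"jaw":1},{"tx":25.1,"ty":27.8,"tz":0,"ax":0,"ay":0,"az":0.17,"jaw":1},{"tx":0,"ty":0,"tz":0,"ax":0,"ay":0,"az":0,"jaw":1}]'
python3 - <<'E'
from h import *
s=sense(); w=capture('wrist')
rows(633,39.3,145,-1.651)
o,d=ortho(w,s,27,600,0,200,1.4)
o2,d=ortho(w,s,165,600,30,100,2.4) # plane top about z=135+..
cv2.imwrite('pics/o3.png',o[:,:,::-1])
E
```

```text
time_s: 6.0
eef_pos: [548.5, 114.2, 137.7]
ee_rot: [-0.001, 0.978, 0.209, -0.002]
force: [0.6, 0.2, -8.0]
grip_width: 0.496
grip_force: 89.9
time_s: 6.5
eef_pos: [631.5, 36.5, 136.9]
ee_rot: [0.0, 0.999, -0.044, -0.002]
force: [-1.3, 0.1, -8.5]
grip_width: 0.498
grip_force: 89.6
pos [630.6  37.9 137.1] ydir -1.655 j [-0.13  0.63  1.27  0.    1.25  1.53] t 6.5 F [-0.8  0.4 -9. ] w 0.495
{"tx":2.2,"ty":-1.6,"tz":-7.9,"ax":0,"ay":0,"az":-0.004,"jaw":J},
```

View pics/o3.png

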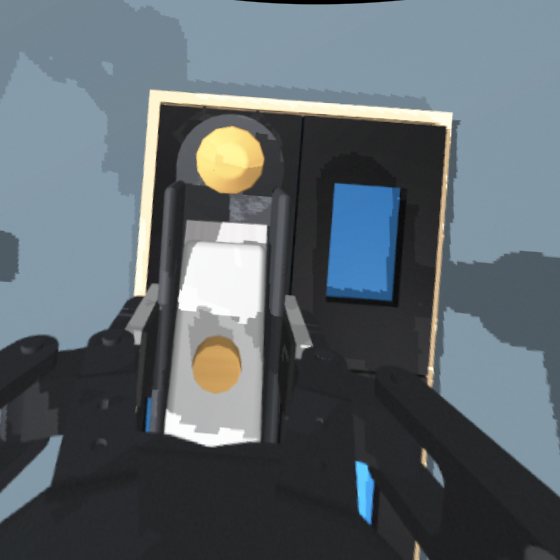

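```bash
python3 -c "
from h import *
rows(625.5,40,137,-1.651)"; python3 -m jog '[{"tx":-5,"ty":-1.5,"tz":0,"ax":0,"ay":0,"az":0,"jaw":1},{"tx":0,"ty":0,"tz":45,"ax":0,"ay":0,"az":0,"jaw":1},{"tx":0,"ty":0,"tz":35,"ax":0,"ay":0,"az":0,"jaw":1},{"tx":0,"ty":0,"tz":12,"ax":0,"ay":0,"az":0,"jaw":1},{"tx":0,"ty":0,"tz":0,"ax":0,"ay":0,"az":0,"jaw":1}]';python3 -c "
from h import *
rows(625.5,40,30,-1.651)
s=sense(); w=capture('wrist')
o,d=ortho(w,s,27,630,10,100,2.5)
cv2.imwrite('pics/o4.png',o[:,:,::-1])
"
```

```text
pos [630.6  37.9 137.1] ydir -1.655 j [-0.13  0.63  1.27  0.    1.25  1.53] t 6.5 F [-0.8  0.4 -9. ] w 0.495
{"tx":-5.2,"ty":-1.7,"tz":0.1,"ax":0,"ay":0,"az":-0.004,"jaw":J},
time_s: 7.18
eef_pos: [626.3, 40.9, 48.4]
ee_rot: [-0.0, 0.999, -0.041, -0.0]
force: [0.4, -0.2, -9.4]
grip_width: 0.498
grip_force: 89.5
pos [626.3  40.9  48.4] ydir -1.653 j [-0.12  0.72  1.36  0.    1.06  1.53] t 7.2 F [ 0.4 -0.2 -9.4] w 0.498
{"tx":-0.7,"ty":0.9,"tz":18.4,"ax":0,"ay":0,"az":-0.002,"jaw":J},
```

View pics/o4.png

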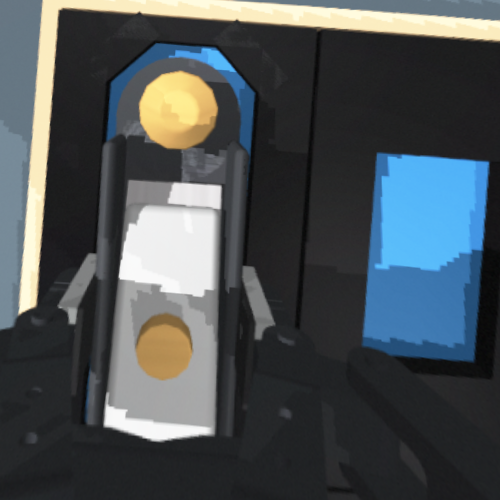

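```bash
python3 -m jog '[{"tx":0,"ty":1.5,"tz":10,"ax":0,"ay":0,"az":0,"jaw":1},{"tx":0,"ty":0,"tz":6,"ax":0,"ay":0,"az":0,"jaw":1},{"tx":0,"ty":0,"tz":0,"ax":0,"ay":0,"az":0,"jaw":1}]'; python3 -m jog '[{"tx":0,"ty":0,"tz":1.5,"ax":0,"ay":0,"az":0,"jaw":1},{"tx":0,"ty":0,"tz":1.5,"ax":0,"ay":0,"az":0,"jaw":1}]'
```

```text
time_s: 7.6
eef_pos: [627.1, 38.6, 35.0]
ee_rot: [0.0, 0.999, -0.042, 0.001]
force: [-8.0, 0.1, 11.5]
grip_width: 0.495
grip_force: 100.9
time_s: 7.85
eef_pos: [627.2, 38.6, 34.8]
ee_rot: [0.001, 0.999, -0.041, 0.001]
force: [-22.8, 0.8, 42.2]
grip_width: 0.498
grip_force: 108.0
```

```bash
python3 -m jog '[{"tx":0,"ty":0,"tz":-4,"ax":0,"ay":0,"az":0,"jaw":1},{"tx":0,"ty":0,"tz":0,"ax":0,"ay":0,"az":0,"jaw":1}]';python3 -c "
from h import *
s=sense(); w=capture('wrist')
rows(625.5,40,30,-1.651)
o,d=ortho(w,s,27,660,30,60,5)
c=capture('side'); save(c,'s5.png')
a=cv2.resize(c['color'][150:250,240:370,::-1],(780,600),interpolation=cv2.INTER_CUBIC)
cv2.imwrite('pics/o5.png',np.hstack([cv2.resize(o[:,:,::-1],(400,400)),a[100:500,200:600]]))
"
```

```text
time_s: 8.1
eef_pos: [627.2, 38.7, 35.0]
ee_rot: [0.0, 0.999, -0.042, 0.001]
force: [-5.7, 1.2, 8.6]
grip_width: 0.491
grip_force: 99.5
pos [627.1  38.8  35. ] ydir -1.654 j [-0.12  0.74  1.37 -0.    1.03  1.53] t 8.2 F [-6.3 -0.7  9.7] w 0.496
{"tx":-1.7,"ty":-1.1,"tz":5,"ax":0,"ay":0,"az":-0.003,"jaw":J},
```

View pics/o5.png

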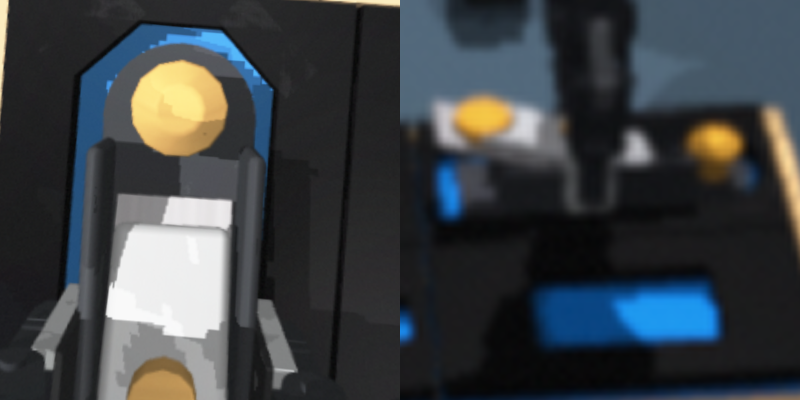

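```bash
cat >> h.py <<'E'
def cloud(c,s):
    v,u=np.mgrid[0:420,0:560]; a=u-c['cx']; b=v-c['cy']; r=np.hypot(a,b)+1e-9; th=r/c['fx']; ok=(th<1.3)&(c['depth']>0)
    d=np.where(ok,c['depth'],0); t=np.tan(np.where(ok,th,0)); P=np.stack([d*t*a/r,-d*t*b/r,-d],-1)
    w,x,y,z=s['ee_rot']; T=np.eye(4); T[:3,:3]=R.from_quat([x,y,z,w]).as_matrix(); T[:3,3]=s['eef_pos']
    M=T@c['mount']; P=P@M[:3,:3].T+M[:3,3]; P[~ok]=np.nan; return P
E
python3 - <<'E'
from h import *
s=sense(); w=capture('wrist'); P=cloud(w,s); th=-.083
d=P[...,:2]-s['eef_pos'][:2]; X=d[...,0]*np.cos(th)+d[...,1]*np.sin(th); Y=-d[...,0]*np.sin(th)+d[...,1]*np.cos(th); Z=P[...,2]
for lo,hi in [(-22,-17),(17,22),(-6,6)]:
    print(lo,[(x,round(float(np.percentile(Z[m],80)),1)) for x in range(-20,90,5) if (m:=(abs(X-x)<2.5)&(Y>lo)&(Y<hi)).sum()>8])
m=(X<60)&(X>0)&(Y>-80)&(Y<-40); print('foam z',np.round(np.percentile(Z[m],[10,50,80,95]),1))
E
```

```text
-22 [(-20, 56.2), (-15, 56.3), (-10, 69.5), (-5, 72.0), (0, 73.0), (5, 73.1), (10, 90.5), (15, 121.2), (20, 134.7), (25, 56.5), (30, 56.5), (35, 56.7), (40, 56.8), (45, 56.5), (50, 56.3), (55, 33.9), (60, 33.7), (65, 33.2), (70, 26.7), (75, 36.5), (80, 36.8), (85, 36.8)]
17 [(-20, 56.2), (-15, 56.3), (-10, 62.3), (-5, 64.3), (0, 65.4), (5, 64.7), (10, 68.2), (15, 120.4), (20, 135.2), (25, 56.3), (30, 56.4), (35, 56.2), (40, 55.8), (45, 56.0), (50, 55.1), (55, 34.1), (60, 33.9), (65, 34.0), (70, 34.0), (75, 26.7), (80, 35.9), (85, 36.6)]
-6 [(-20, 65.4), (-15, 63.7), (-10, 64.5), (-5, 64.7), (0, 64.6), (5, 60.7), (10, 128.0), (15, 53.5), (20, 51.9), (25, 50.1), (30, 47.9), (35, 37.6), (40, 33.9), (45, 33.9), (50, 51.8), (55, 54.3), (60, 54.8), (65, 54.9), (70, 53.5), (75, 49.6), (80, 33.4), (85, 36.4)]
foam z [ 35.4  89.7 126.7 135.3]
```

```bash
python3 -m jog '[{"tx":0,"ty":0,"tz":0,"ax":0,"ay":0,"az":0,"jaw":-0.3},{"tx":0,"ty":0,"tz":0,"ax":0,"ay":0,"az":0,"jaw":-0.3},{"tx":0,"ty":0,"tz":-15,"ax":0,"ay":0,"az":0,"jaw":-0.3},{"tx":0,"ty":0,"tz":-40,"ax":0,"ay":0,"az":0,"jaw":-0.3},{"tx":0,"ty":0,"tz":-50,"ax":0,"ay":0,"az":0,"jaw":-0.3}]'
python3 -m jog '[{"tx":0,"ty":0,"tz":-50,"ax":0,"ay":0,"az":0,"jaw":-1},{"tx":0,"ty":0,"tz":-40,"ax":0,"ay":0,"az":0,"jaw":-1},{"tx":0,"ty":0,"tz":0,"ax":0,"ay":0,"az":0,"jaw":-1}]'
python3 - <<'E'
from h import *
s=sense(); w=capture('wrist'); o,d=ortho(w,s,36.5,560,0,170,1.7)
cv2.imwrite('pics/o6.png',o[:,:,::-1])
rows(600,250,231,1.5)
E
```

```text
time_s: 8.88
eef_pos: [626.3, 38.9, 139.9]
ee_rot: [-0.0, 0.999, -0.042, -0.0]
force: [-0.0, -0.7, 0.6]
grip_width: 0.65
grip_force: 0.0
time_s: 9.25
eef_pos: [627.6, 38.8, 232.9]
ee_rot: [0.0, 0.999, -0.042, 0.004]
force: [-0.9, 0.6, -0.7]
grip_width: 1.002
grip_force: 0.0
pos [626.9  38.9 230.3] ydir -1.654 j [-0.12  0.54  1.16  0.    1.43  1.53] t 9.3 F [ 0.2 -0.6 -0.4] w 1.0
{"tx":-11.1,"ty":-52,"tz":-0.2,"ax":0,"ay":0,"az":-0.003,"jaw":J},
{"tx":-10.9,"ty":-52.1,"tz":-0.2,"ax":0,"ay":0,"az":-0.003,"jaw":J},
{"tx":-10.8,"ty":-52.1,"tz":-0.2,"ax":0,"ay":0,"az":-0.003,"jaw":J},
{"tx":-10.6,"ty":-52.1,"tz":-0.2,"ax":0,"ay":0,"az":-0.003,"jaw":J},
```

View pics/o6.png

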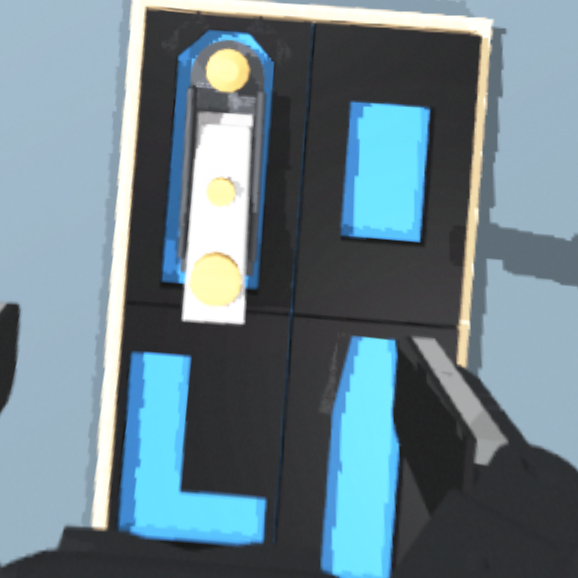

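```bash
python3 -c "
from h import *
rows(605,272,231,az=-1.6)"
```

```text
pos [626.9  38.9 230.3] ydir -1.654 j [-0.12  0.54  1.16  0.    1.43  1.53] t 9.3 F [ 0.2 -0.6 -0.4] w 1.0
{"tx":-4.6,"ty":-25.6,"tz":-0.1,"ax":0,"ay":0,"az":-0.178,"jaw":J},
{"tx":0,"ty":-26,"tz":-0.1,"ax":0,"ay":0,"az":-0.178,"jaw":J},
{"tx":4.6,"ty":-25.6,"tz":-0.1,"ax":0,"ay":0,"az":-0.178,"jaw":J},
{"tx":9.1,"ty":-24.4,"tz":-0.1,"ax":0,"ay":0,"az":-0.178,"jaw":J},
{"tx":13.2,"ty":-22.4,"tz":-0.1,"ax":0,"ay":0,"az":-0.178,"jaw":J},
{"tx":17,"ty":-19.7,"tz":-0.1,"ax":0,"ay":0,"az":-0.178,"jaw":J},
{"tx":20.2,"ty":-16.4,"tz":-0.1,"ax":0,"ay":0,"az":-0.178,"jaw":J},
{"tx":22.8,"ty":-12.5,"tz":-0.1,"ax":0,"ay":0,"az":-0.178,"jaw":J},
{"tx":24.7,"ty":-8.3,"tz":-0.1,"ax":0,"ay":0,"az":-0.178,"jaw":J},
```

```bash
python3 -m jog '[{"tx":-4.6,"ty":-25.6,"tz":0,"ax":0,"ay":0,"az":-0.178,"jaw":-1},{"tx":0,"ty":-26,"tz":0,"ax":0,"ay":0,"az":-0.178,"jaw":-1},{"tx":4.6,"ty":-25.6,"tz":0,"ax":0,"ay":0,"az":-0.178,"jaw":-1},{"tx":9.1,"ty":-24.4,"tz":0,"ax":0,"ay":0,"az":-0.178,"jaw":-1},{"tx":13.2,"ty":-22.4,"tz":0,"ax":0,"ay":0,"az":-0.178,"jaw":-1}]'; python3 -m jog '[{"tx":17,"ty":-19.7,"tz":0,"ax":0,"ay":0,"az":-0.178,"jaw":-1},{"tx":20.2,"ty":-16.4,"tz":0,"ax":0,"ay":0,"az":-0.178,"jaw":-1},{"tx":22.8,"ty":-12.5,"tz":0,"ax":0,"ay":0,"az":-0.178,"jaw":-1},{"tx":24.7,"ty":-8.3,"tz":0,"ax":0,"ay":0,"az":-0.178,"jaw":-1},{"tx":0,"ty":0,"tz":0,"ax":0,"ay":0,"az":0,"jaw":-1}]'
cat >> h.py <<'E'
def heap(s,w,x0,y0,rad,zlo,zhi):
    # bounding rectangle of the points in a height band near a place
    P=cloud(w,s); m=(np.hypot(P[...,0]-x0,P[...,1]-y0)<rad)&(P[...,2]>zlo)&(P[...,2]<zhi); q=P[m].astype(np.float32)
    r=cv2.minAreaRect(np.ascontiguousarray(q[:,:2])); b=cv2.boxPoints(r)
    e=[b[1]-b[0],b[2]-b[1]]; e=max(e,key=np.linalg.norm)
    print('heap n',len(q),'c',np.round(r[0],1),'size',np.round(r[1],1),'long axis yaw',round(float(np.arctan2(e[1],e[0])),3)); return q
E
python3 - <<'E'
from h import *
s=sense(); w=capture('wrist'); o,d=ortho(w,s,60,605,272,80,3)
cv2.imwrite('pics/o7.png',o[:,:,::-1])
for lo,hi in [(12,75),(35,75),(58,75)]: q=heap(s,w,605,272,70,lo,hi)
print(np.percentile(q[:,2],[50,95]))
rows(605,272,25,-.04)
E
```

```text
time_s: 9.93
eef_pos: [613.6, 169.2, 227.2]
ee_rot: [-0.0, 0.919, 0.395, -0.001]
force: [-0.8, 0.7, 0.0]
grip_width: 1.0
grip_force: 0.0
time_s: 10.55
eef_pos: [603.6, 273.3, 227.0]
ee_rot: [-0.001, 0.725, 0.689, -0.001]
force: [0.0, -0.3, -0.2]
grip_width: 1.001
grip_force: 0.0
heap n 2382 c [620.  275.9] size [67.7 36.7] long axis yaw 1.53
heap n 2292 c [620.1 274.9] size [65.7 36.7] long axis yaw 1.523
heap n 1663 c [619.6 276.6] size [54.1 35.3] long axis yaw 1.546
[64.84059906 67.98394089]
pos [603.9 272.2 227.2] ydir -0.053 j [ 0.25  0.63  1.02 -0.    1.49  0.3 ] t 10.6 F [-0.4  0.1  0.6] w 1.001
{"tx":0,"ty":0.4,"tz":50.6,"ax":0,"ay":0,"az":-0.003,"jaw":J},
{"tx":0,"ty":0.4,"tz":50.6,"ax":0,"ay":0,"az":-0.003,"jaw":J},
{"tx":0,"ty":0.4,"tz":50.6,"ax":0,"ay":0,"az":-0.003,"jaw":J},
{"tx":0,"ty":0.4,"tz":50.6,"ax":0,"ay":0,"az":-0.003,"jaw":J},
```

View pics/o7.png

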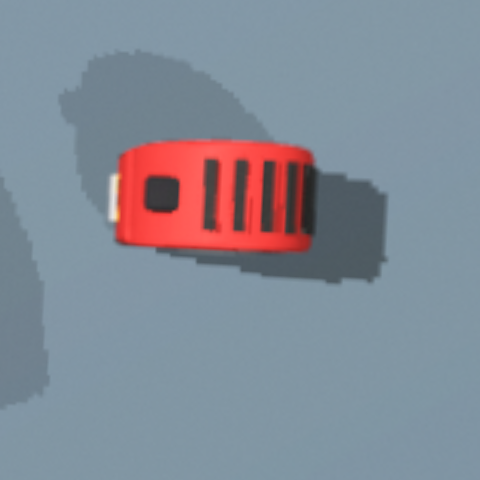

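```bash
python3 -m jog '[{"tx":1,"ty":16,"tz":0,"ax":0,"ay":0,"az":0.01,"jaw":-1},{"tx":1,"ty":0,"tz":55,"ax":0,"ay":0,"az":0,"jaw":-1},{"tx":1,"ty":0,"tz":60,"ax":0,"ay":0,"az":0,"jaw":-1},{"tx":0,"ty":0,"tz":60,"ax":0,"ay":0,"az":0,"jaw":-1},{"tx":0,"ty":0,"tz":34,"ax":0,"ay":0,"az":0,"jaw":-1}]'; python3 -c "
from h import *
rows(620,275,14)"
```

```text
time_s: 11.22
eef_pos: [619.1, 272.5, 15.5]
ee_rot: [-0.001, 0.73, 0.683, -0.002]
force: [-0.0, -0.1, -0.5]
grip_width: 0.999
grip_force: 0.0
pos [619.1 272.5  15.5] ydir -0.066 j [ 0.24  0.86  1.19 -0.    1.1   0.31] t 11.2 F [-0.  -0.1 -0.5] w 0.999
{"tx":2.6,"ty":0.8,"tz":1.5,"ax":0,"ay":0,"az":0.000,"jaw":J},
```

```bash
python3 -m jog '[{"tx":2.5,"ty":0.8,"tz":1,"ax":0,"ay":0,"az":0,"jaw":-0.3},{"tx":0,"ty":0,"tz":0,"ax":0,"ay":0,"az":0,"jaw":1},{"tx":0,"ty":0,"tz":0,"ax":0,"ay":0,"az":0,"jaw":1},{"tx":0,"ty":0,"tz":0,"ax":0,"ay":0,"az":0,"jaw":1},{"tx":0,"ty":0,"tz":0,"ax":0,"ay":0,"az":0,"jaw":1}]' 50;  python3 -m jog '[{"tx":0,"ty":0,"tz":0,"ax":0,"ay":0,"az":0,"jaw":1},{"tx":0,"ty":0,"tz":-30,"ax":0,"ay":0,"az":0,"jaw":1},{"tx":0,"ty":0,"tz":-50,"ax":0,"ay":0,"az":0,"jaw":1},{"tx":0,"ty":0,"tz":-50,"ax":0,"ay":0,"az":0,"jaw":1},{"tx":0,"ty":0,"tz":0,"ax":0,"ay":0,"az":0,"jaw":1}]'; python3 -c "
from h import *
rows(629,-60,145,az=1.585)"
```

```text
time_s: 11.85
eef_pos: [622.5, 276.8, 20.6]
ee_rot: [0.001, 0.729, 0.685, 0.002]
force: [-0.3, -0.7, 6.6]
grip_width: 0.415
grip_force: 51.4
time_s: 12.48
eef_pos: [623.1, 277.1, 153.6]
ee_rot: [0.002, 0.729, 0.685, 0.004]
force: [-0.1, 0.2, -2.3]
grip_width: 0.417
grip_force: 50.7
pos [623.1 277.1 153.6] ydir -0.062 j [ 0.25  0.72  1.06 -0.    1.35  0.31] t 12.5 F [-0.1  0.2 -2.3] w 0.417
{"tx":-37.3,"ty":3,"tz":0.9,"ax":0,"ay":0,"az":0.176,"jaw":J},
{"tx":-36.2,"ty":9.5,"tz":0.9,"ax":0,"ay":0,"az":0.176,"jaw":J},
{"tx":-34,"ty":15.7,"tz":0.9,"ax":0,"ay":0,"az":0.176,"jaw":J},
{"tx":-30.8,"ty":21.4,"tz":0.9,"ax":0,"ay":0,"az":0.176,"jaw":J},
{"tx":-26.5,"ty":26.4,"tz":0.9,"ax":0,"ay":0,"az":0.176,"jaw":J},
{"tx":-21.5,"ty":30.7,"tz":0.9,"ax":0,"ay":0,"az":0.176,"jaw":J},
{"tx":-15.8,"ty":34,"tz":0.9,"ax":0,"ay":0,"az":0.176,"jaw":J},
{"tx":-9.6,"ty":36.2,"tz":0.9,"ax":0,"ay":0,"az":0.176,"jaw":J},
{"tx":-3.1,"ty":37.3,"tz":0.9,"ax":0,"ay":0,"az":0.176,"jaw":J},
```

```bash
python3 -m jog '[{"tx":-37.3,"ty":3,"tz":0,"ax":0,"ay":0,"az":0.176,"jaw":1},{"tx":-36.2,"ty":9.5,"tz":0,"ax":0,"ay":0,"az":0.176,"jaw":1},{"tx":-34,"ty":15.7,"tz":0,"ax":0,"ay":0,"az":0.176,"jaw":1},{"tx":-30.8,"ty":21.4,"tz":0,"ax":0,"ay":0,"az":0.176,"jaw":1},{"tx":-26.5,"ty":26.4,"tz":0,"ax":0,"ay":0,"az":0.176,"jaw":1}]'; python3 -m jog '[{"tx":-21.5,"ty":30.7,"tz":0,"ax":0,"ay":0,"az":0.176,"jaw":1},{"tx":-15.8,"ty":34,"tz":0,"ax":0,"ay":0,"az":0.176,"jaw":1},{"tx":-9.6,"ty":36.2,"tz":0,"ax":0,"ay":0,"az":0.176,"jaw":1},{"tx":-3.1,"ty":37.3,"tz":0,"ax":0,"ay":0,"az":0.176,"jaw":1},{"tx":0,"ty":0,"tz":0,"ax":0,"ay":0,"az":0,"jaw":1}]'; python3 - <<'E'
from h import *
rows(629,-60,60,-1.651)
s=sense(); w=capture('wrist'); P=cloud(w,s)
print('view ahead'); e=s['eef_pos']
heap(s,w,e[0]+15,e[1],45,e[2]+32,e[2]+60)
o,d=ortho(w,s,36.5,629,-60,80,3.5); cv2.imwrite('pics/o8.png',o[:,:,::-1])
E
```

```text
time_s: 13.1
eef_pos: [624.2, 88.2, 147.2]
ee_rot: [-0.0, 0.952, 0.306, -0.001]
force: [0.9, -0.1, -2.7]
grip_width: 0.41
grip_force: 50.5
time_s: 13.72
eef_pos: [626.9, -62.7, 147.1]
ee_rot: [-0.0, 0.999, -0.04, -0.001]
force: [-1.1, 0.7, -2.3]
grip_width: 0.415
grip_force: 50.7
pos [626.9 -62.7 147.1] ydir -1.65 j [-0.29  0.61  1.27 -0.    1.26  1.37] t 13.7 F [-1.1  0.7 -2.3] w 0.415
{"tx":1,"ty":-1.4,"tz":43.6,"ax":0,"ay":0,"az":0.000,"jaw":J},
{"tx":1,"ty":-1.4,"tz":43.6,"ax":0,"ay":0,"az":0.000,"jaw":J},
view ahead
heap n 15933 c [632.8 -62.6] size [40.8 89.6] long axis yaw -1.564
```

View pics/o8.png

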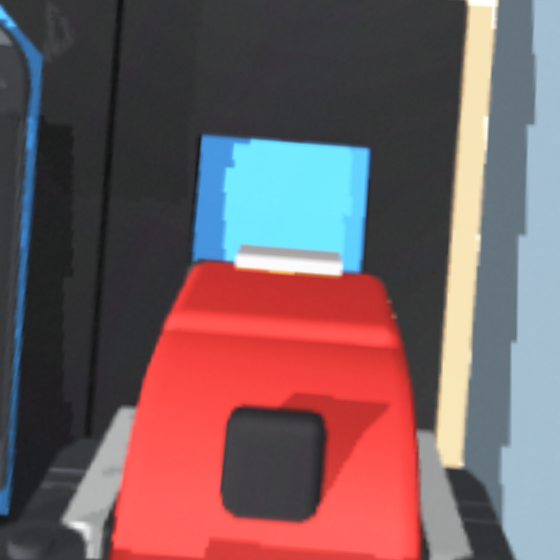

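```bash
python3 -m jog '[{"tx":1.7,"ty":-4.1,"tz":0,"ax":0,"ay":0,"az":0,"jaw":1},{"tx":0,"ty":0,"tz":45,"ax":0,"ay":0,"az":0,"jaw":1},{"tx":0,"ty":0,"tz":35,"ax":0,"ay":0,"az":0,"jaw":1},{"tx":0,"ty":0,"tz":14,"ax":0,"ay":0,"az":0,"jaw":1},{"tx":0,"ty":0,"tz":0,"ax":0,"ay":0,"az":0,"jaw":1}]';  python3 -c "
from h import *
rows(629,-58.5,44,-1.651)
s=sense(); w=capture('wrist'); P=cloud(w,s)
o,d=ortho(w,s,36.5,660,-60,50,5); cv2.imwrite('pics/o9.png',o[:,:,::-1])"
```

```text
time_s: 14.4
eef_pos: [629.5, -55.7, 54.2]
ee_rot: [-0.0, 0.999, -0.037, -0.0]
force: [0.9, 0.3, -2.2]
grip_width: 0.41
grip_force: 50.6
pos [629.5 -55.7  54.2] ydir -1.645 j [-0.27  0.72  1.34  0.    1.08  1.37] t 14.4 F [ 0.9  0.3 -2.2] w 0.41
{"tx":-0.3,"ty":2.9,"tz":10.2,"ax":0,"ay":0,"az":0.006,"jaw":J},
```

View pics/o9.png

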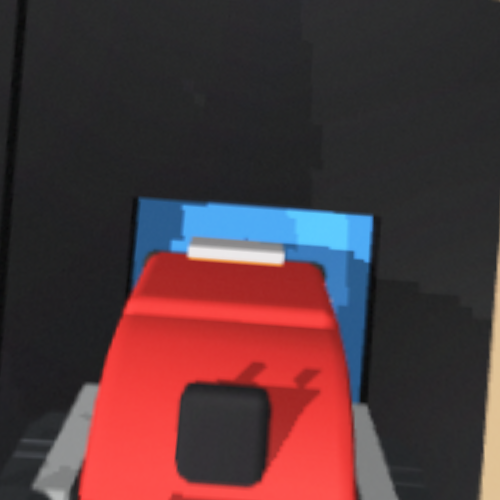

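```bash
python3 -m jog '[{"tx":2,"ty":3,"tz":0,"ax":0,"ay":0,"az":0,"jaw":1},{"tx":0,"ty":0,"tz":5,"ax":0,"ay":0,"az":0,"jaw":1},{"tx":0,"ty":0,"tz":3,"ax":0,"ay":0,"az":0,"jaw":1},{"tx":0,"ty":0,"tz":0,"ax":0,"ay":0,"az":0,"jaw":1}]'; python3 -m jog '[{"tx":0,"ty":0,"tz":1.5,"ax":0,"ay":0,"az":0,"jaw":1},{"tx":0,"ty":0,"tz":0,"ax":0,"ay":0,"az":0,"jaw":1}]'; python3 -c "
from h import *
s=sense(); w=capture('wrist'); P=cloud(w,s); e=s['eef_pos']; rows(631,-58.5,44)
m=(abs(P[...,0]-e[0]-20)<6)&(abs(P[...,1]-e[1])<8); print('top z',np.nanpercentile(P[m][:,2],[20,50,80]), m.sum(),'want',26.7+64)"
```

```text
time_s: 14.95
eef_pos: [631.1, -59.5, 46.0]
ee_rot: [-0.0, 0.999, -0.038, -0.0]
force: [0.1, -0.2, -3.0]
grip_width: 0.414
grip_force: 50.6
time_s: 15.2
eef_pos: [631.2, -59.5, 44.7]
ee_rot: [-0.0, 0.999, -0.038, -0.0]
force: [0.0, 0.6, -1.3]
grip_width: 0.414
grip_force: 50.6
pos [631.2 -59.5  44.8] ydir -1.646 j [-0.28  0.74  1.34  0.    1.07  1.37] t 15.2 F [-0.6 -0.3 -2.4] w 0.415
{"tx":-0.3,"ty":-1,"tz":0.8,"ax":0,"ay":0,"az":0.000,"jaw":J},
top z [74.50683104 84.43570137 85.60911045] 2348 want 90.7
```

```bash
python3 -m jog '[{"tx":0,"ty":0,"tz":1.5,"ax":0,"ay":0,"az":0,"jaw":1},{"tx":0,"ty":0,"tz":0,"ax":0,"ay":0,"az":0,"jaw":1}]'; python3 -m jog '[{"tx":0,"ty":0,"tz":1.5,"ax":0,"ay":0,"az":0,"jaw":1},{"tx":0,"ty":0,"tz":0,"ax":0,"ay":0,"az":0,"jaw":1}]'
```

```text
time_s: 15.5
eef_pos: [631.4, -59.6, 43.7]
ee_rot: [0.0, 0.999, -0.038, 0.0]
force: [-1.0, 0.1, 1.9]
grip_width: 0.415
grip_force: 50.9
time_s: 15.75
eef_pos: [631.4, -59.6, 43.6]
ee_rot: [0.0, 0.999, -0.037, 0.0]
force: [-6.0, 2.0, 14.4]
grip_width: 0.417
grip_force: 52.4
```

```bash
python3 -m jog '[{"tx":0,"ty":0,"tz":0,"ax":0,"ay":0,"az":0,"jaw":-0.3},{"tx":0,"ty":0,"tz":0,"ax":0,"ay":0,"az":0,"jaw":-0.3},{"tx":0,"ty":0,"tz":-15,"ax":0,"ay":0,"az":0,"jaw":-0.3},{"tx":0,"ty":0,"tz":-50,"ax":0,"ay":0,"az":0,"jaw":-0.3},{"tx":0,"ty":0,"tz":-60,"ax":0,"ay":0,"az":0,"jaw":-0.3}]'
python3 -m jog '[{"tx":0,"ty":0,"tz":-60,"ax":0,"ay":0,"az":0,"jaw":-1},{"tx":0,"ty":0,"tz":0,"ax":0,"ay":0,"az":0,"jaw":-1}]'; python3 - <<'E'
from h import *
s=sense(); w=capture('wrist'); heap(s,w,631,-59,45,70,95); o,d=ortho(w,s,36.5,600,-60,130,1.5)
cv2.imwrite('pics/o10.png',o[:,:,::-1]); rows(630,-290,231,az=0.78)
E
```

```text
time_s: 16.38
eef_pos: [630.9, -59.5, 168.5]
ee_rot: [-0.0, 0.999, -0.038, -0.001]
force: [1.3, -1.2, 1.5]
grip_width: 0.655
grip_force: 0.0
time_s: 16.62
eef_pos: [632.8, -59.9, 233.2]
ee_rot: [0.001, 0.999, -0.038, 0.005]
force: [1.1, 0.3, -0.4]
grip_width: 1.001
grip_force: 0.0
heap n 2319 c [627.4 -58.4] size [37.  60.6] long axis yaw -0.079
pos [631.8 -59.6 229.6] ydir -1.646 j [-0.28  0.56  1.14 -0.    1.44  1.37] t 16.7 F [-0.5  0.4 -1.4] w 1.006
{"tx":3.1,"ty":46,"tz":-0.2,"ax":0,"ay":0,"az":0.156,"jaw":J},
{"tx":10.2,"ty":44.9,"tz":-0.2,"ax":0,"ay":0,"az":0.156,"jaw":J},
{"tx":17.1,"ty":42.8,"tz":-0.2,"ax":0,"ay":0,"az":0.156,"jaw":J},
{"tx":23.5,"ty":39.6,"tz":-0.2,"ax":0,"ay":0,"az":0.156,"jaw":J},
{"tx":29.4,"ty":35.5,"tz":-0.2,"ax":0,"ay":0,"az":0.156,"jaw":J},
```

```bash
python3 -c "
from h import *
rows(630,-290,231,az=-0.86)"
```

```text
pos [631.8 -59.6 229.6] ydir -1.646 j [-0.28  0.56  1.14 -0.    1.44  1.37] t 16.7 F [-0.5  0.4 -1.4] w 1.006
{"tx":3.1,"ty":46,"tz":-0.2,"ax":0,"ay":0,"az":-0.172,"jaw":J},
{"tx":-4.8,"ty":45.8,"tz":-0.2,"ax":0,"ay":0,"az":-0.172,"jaw":J},
{"tx":-12.6,"ty":44.3,"tz":-0.2,"ax":0,"ay":0,"az":-0.172,"jaw":J},
{"tx":-20,"ty":41.5,"tz":-0.2,"ax":0,"ay":0,"az":-0.172,"jaw":J},
{"tx":-26.8,"ty":37.5,"tz":-0.2,"ax":0,"ay":0,"az":-0.172,"jaw":J},
```

View pics/o10.png

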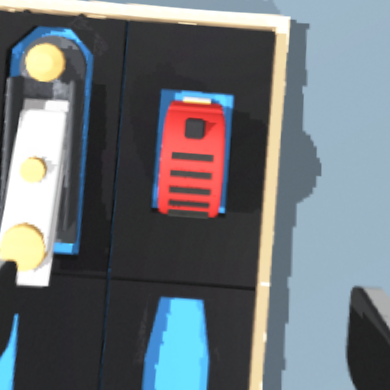

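Tape and plane both sit in their cut-outs (tape at px (193,155), inside blue). On to the square.

```bash
python3 -m jog '[{"tx":3.1,"ty":46,"tz":0,"ax":0,"ay":0,"az":-0.172,"jaw":-1},{"tx":-4.8,"ty":45.8,"tz":0,"ax":0,"ay":0,"az":-0.172,"jaw":-1},{"tx":-12.6,"ty":44.3,"tz":0,"ax":0,"ay":0,"az":-0.172,"jaw":-1},{"tx":-20,"ty":41.5,"tz":0,"ax":0,"ay":0,"az":-0.172,"jaw":-1},{"tx":-26.8,"ty":37.5,"tz":0,"ax":0,"ay":0,"az":-0.172,"jaw":-1}]';python3 -m jog '[{"tx":0,"ty":0,"tz":0,"ax":0,"ay":0,"az":0,"jaw":-1},{"tx":0,"ty":0,"tz":0,"ax":0,"ay":0,"az":0,"jaw":-1}]'; python3 - <<'E'
from h import *
s=sense(); w=capture('wrist'); rows(630,-290,231,-.79)
heap(s,w,630,-290,80,4,40); heap(s,w,630,-290,80,16,40)
o,d=ortho(w,s,22,640,-290,80,3.5); cv2.imwrite('pics/o11.png',o[:,:,::-1])
E
```

```text
time_s: 17.3
eef_pos: [628.9, -291.2, 225.5]
ee_rot: [-0.001, 0.923, 0.385, -0.001]
force: [1.1, -0.1, -0.5]
grip_width: 1.001
grip_force: 0.0
time_s: 17.55
eef_pos: [629.3, -289.3, 225.8]
ee_rot: [-0.001, 0.924, 0.382, -0.0]
force: [0.6, 1.0, 0.1]
grip_width: 1.001
grip_force: 0.0
pos [ 629.4 -288.9  226.2] ydir -0.786 j [-0.6   0.71  0.89  0.    1.54  0.19] t 17.6 F [0.4 0.1 0.7] w 1.001
{"tx":-0.4,"ty":1.2,"tz":-4.8,"ax":0,"ay":0,"az":0.004,"jaw":J},
heap n 4329 c [ 629.5 -289.9] size [157.3 158. ] long axis yaw -1.034
heap n 1384 c [ 622.8 -279.2] size [74.  22.2] long axis yaw 0.819
```

View pics/o11.png

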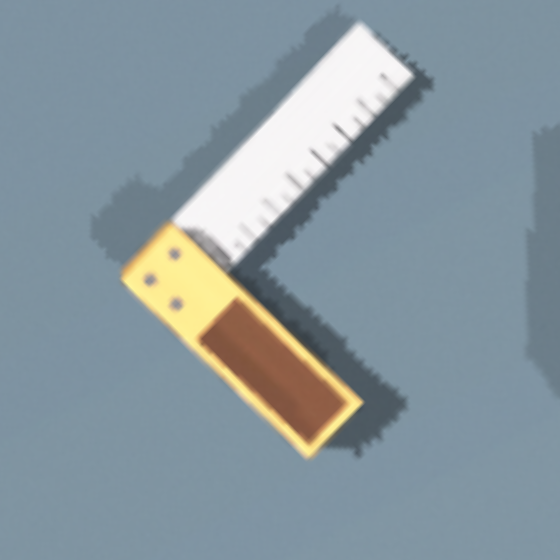

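```bash
python3 -c "
from h import *
rows(614.6,-288,10.5,-.752,n=1)"
python3 -m jog '[{"tx":-10,"ty":-11.2,"tz":50,"ax":0,"ay":0,"az":-0.034,"jaw":-1},{"tx":0,"ty":0,"tz":55,"ax":0,"ay":0,"az":0,"jaw":-0.5},{"tx":0,"ty":0,"tz":55,"ax":0,"ay":0,"az":0,"jaw":-0.5},{"tx":0,"ty":0,"tz":35,"ax":0,"ay":0,"az":0,"jaw":-0.5},{"tx":0,"ty":0,"tz":0,"ax":0,"ay":0,"az":0,"jaw":-0.5}]'; python3 -c "
from h import *
rows(614.6,-288,10.5,-.752,n=1)
s=sense();w=capture('wrist'); heap(s,w,622,-279,60,16,30)"
```

```text
pos [ 629.4 -288.9  226.2] ydir -0.786 j [-0.6   0.71  0.89  0.    1.54  0.19] t 17.6 F [0.4 0.1 0.7] w 1.001
{"tx":-9.9,"ty":-10.8,"tz":215.7,"ax":0,"ay":0,"az":-0.034,"jaw":J},
time_s: 18.23
eef_pos: [613.4, -287.1, 29.4]
ee_rot: [-0.002, 0.917, 0.398, -0.001]
force: [0.6, -0.4, 1.2]
grip_width: 0.749
grip_force: 0.0
pos [ 613.4 -287.1   29.4] ydir -0.751 j [-0.61  0.84  1.18  0.    1.13  0.14] t 18.2 F [ 0.6 -0.4  1.2] w 0.749
{"tx":0.1,"ty":1.6,"tz":18.9,"ax":0,"ay":0,"az":0.001,"jaw":J},
heap n 6451 c [ 623.  -278.8] size [74.2 22.2] long axis yaw 0.813
```

```bash
python3 -m jog '[{"tx":0,"ty":1.5,"tz":12,"ax":0,"ay":0,"az":0,"jaw":-0.5},{"tx":0,"ty":0,"tz":6.5,"ax":0,"ay":0,"az":0,"jaw":-0.5},{"tx":0,"ty":0,"tz":0,"ax":0,"ay":0,"az":0,"jaw":-0.5}]'; python3 -m jog '[{"tx":0,"ty":0,"tz":0,"ax":0,"ay":0,"az":0,"jaw":1},{"tx":0,"ty":0,"tz":0,"ax":0,"ay":0,"az":0,"jaw":1},{"tx":0,"ty":0,"tz":0,"ax":0,"ay":0,"az":0,"jaw":1},{"tx":0,"ty":0,"tz":0,"ax":0,"ay":0,"az":0,"jaw":1},{"tx":0,"ty":0,"tz":0,"ax":0,"ay":0,"az":0,"jaw":1}]' 60
```

```text
time_s: 18.65
eef_pos: [615.4, -290.0, 13.1]
ee_rot: [-0.0, 0.917, 0.398, -0.0]
force: [0.2, -0.1, -0.3]
grip_width: 0.749
grip_force: 0.0
time_s: 19.27
eef_pos: [615.7, -290.2, 13.9]
ee_rot: [0.0, 0.917, 0.398, 0.0]
force: [-0.9, 0.8, 5.8]
grip_width: 0.237
grip_force: 60.5
```

```bash
python3 -m jog '[{"tx":0,"ty":0,"tz":-15,"ax":0,"ay":0,"az":0,"jaw":1},{"tx":0,"ty":0,"tz":-40,"ax":0,"ay":0,"az":0,"jaw":1},{"tx":0,"ty":0,"tz":-50,"ax":0,"ay":0,"az":0,"jaw":1},{"tx":0,"ty":0,"tz":-40,"ax":0,"ay":0,"az":0,"jaw":1},{"tx":0,"ty":0,"tz":0,"ax":0,"ay":0,"az":0,"jaw":1}]'; python3 -c "
from h import *
rows(423,44,155,az=-.67,n=8)
s=sense();w=capture('wrist');P=cloud(w,s); e=s['eef_pos']
th=-.752; d=P[...,:2]-e[:2]; X=d[...,0]*np.cos(th)+d[...,1]*np.sin(th); Y=-d[...,0]*np.sin(th)+d[...,1]*np.cos(th); Z=P[...,2]-e[2]
f=lambda x,y:(x,y,np.round(np.nanmedian(Z[(abs(X-x)<2)&(abs(Y-y)<2)]),1))
print([f(0,y) for y in (15,20,30,40,47)],[f(x,38) for x in (20,40,60,80,88)])"
```

```text
time_s: 19.9
eef_pos: [616.5, -290.7, 162.0]
ee_rot: [0.003, 0.917, 0.398, 0.002]
force: [-0.1, 0.0, -4.6]
grip_width: 0.241
grip_force: 59.6
pos [ 616.5 -290.7  162. ] ydir -0.752 j [-0.61  0.71  1.05 -0.    1.37  0.14] t 19.9 F [-0.1  0.  -4.6] w 0.241
{"tx":14,"ty":-46.3,"tz":0.6,"ax":0,"ay":0,"az":-0.084,"jaw":J},
{"tx":17.9,"ty":-44.9,"tz":0.6,"ax":0,"ay":0,"az":-0.084,"jaw":J},
{"tx":21.6,"ty":-43.3,"tz":0.6,"ax":0,"ay":0,"az":-0.084,"jaw":J},
{"tx":25.1,"ty":-41.3,"tz":0.6,"ax":0,"ay":0,"az":-0.084,"jaw":J},
{"tx":28.5,"ty":-39.1,"tz":0.6,"ax":0,"ay":0,"az":-0.084,"jaw":J},
{"tx":31.6,"ty":-36.5,"tz":0.6,"ax":0,"ay":0,"az":-0.084,"jaw":J},
{"tx":34.6,"ty":-33.8,"tz":0.6,"ax":0,"ay":0,"az":-0.084,"jaw":J},
{"tx":37.3,"ty":-30.8,"tz":0.6,"ax":0,"ay":0,"az":-0.084,"jaw":J},
[(0, 15, np.float64(11.5)), (0, 20, np.float64(11.5)), (0, 30, np.float64(11.2)), (0, 40, np.float64(11.0)), (0, 47, np.float64(10.9))] [(20, 38, np.float64(-0.5)), (40, 38, np.float64(-0.4)), (60, 38, np.float64(-0.3)), (80, 38, np.float64(0.0)), (88, 38, np.float64(0.1))]
```

```bash
python3 -m jog '[{"tx":14,"ty":-46.3,"tz":0,"ax":0,"ay":0,"az":-0.084,"jaw":1},{"tx":17.9,"ty":-44.9,"tz":0,"ax":0,"ay":0,"az":-0.084,"jaw":1},{"tx":21.6,"ty":-43.3,"tz":0,"ax":0,"ay":0,"az":-0.084,"jaw":1},{"tx":25.1,"ty":-41.3,"tz":0,"ax":0,"ay":0,"az":-0.084,"jaw":1},{"tx":28.5,"ty":-39.1,"tz":0,"ax":0,"ay":0,"az":-0.084,"jaw":1}]';  python3 -m jog '[{"tx":31.6,"ty":-36.5,"tz":0,"ax":0,"ay":0,"az":-0.084,"jaw":1},{"tx":34.6,"ty":-33.8,"tz":0,"ax":0,"ay":0,"az":-0.084,"jaw":1},{"tx":37.3,"ty":-30.8,"tz":0,"ax":0,"ay":0,"az":-0.084,"jaw":1},{"tx":0,"ty":0,"tz":0,"ax":0,"ay":0,"az":0,"jaw":1}]';python3 -c "
from h import *
rows(423,44,60,-.08)
s=sense();w=capture('wrist');e=s['eef_pos']
o,d=ortho(w,s,36.5,465,55,80,3.5); cv2.imwrite('pics/o12.png',o[:,:,::-1])
heap(s,w,e[0]-2,e[1]+10,55,e[2]+6,e[2]+15)"
```

```text
time_s: 20.58
eef_pos: [492.5, -79.1, 156.4]
ee_rot: [-0.002, 0.813, 0.582, -0.001]
force: [1.6, 0.2, -2.4]
grip_width: 0.237
grip_force: 59.9
time_s: 21.08
eef_pos: [419.2, 46.8, 156.8]
ee_rot: [-0.002, 0.733, 0.68, -0.001]
force: [-0.1, -0.4, -2.5]
grip_width: 0.24
grip_force: 60.0
pos [419.2  46.8 156.8] ydir -0.076 j [-0.17  0.17  1.89  0.    1.08 -0.09] t 21.1 F [-0.1 -0.4 -2.5] w 0.24
{"tx":-1.3,"ty":2.2,"tz":48.4,"ax":0,"ay":0,"az":0.002,"jaw":J},
{"tx":-1.3,"ty":2.2,"tz":48.4,"ax":0,"ay":0,"az":0.002,"jaw":J},
heap n 8082 c [418.2  60.4] size [45.2 76.1] long axis yaw -1.336
```

View pics/o12.png

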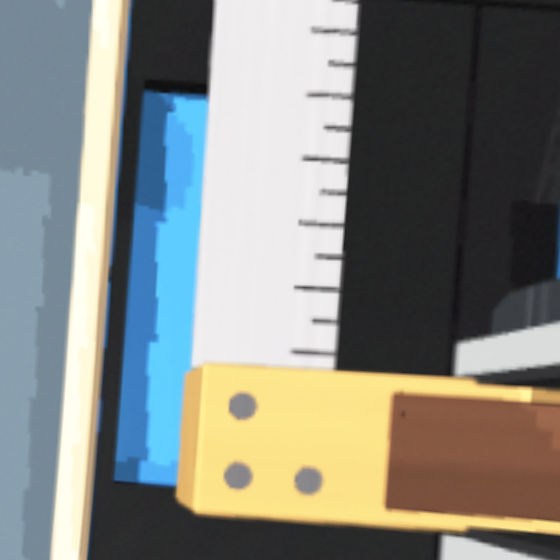

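```bash
python3 -m jog '[{"tx":-2.4,"ty":2.6,"tz":0,"ax":0,"ay":0,"az":0,"jaw":1},{"tx":0,"ty":0,"tz":50,"ax":0,"ay":0,"az":0,"jaw":1},{"tx":0,"ty":0,"tz":40,"ax":0,"ay":0,"az":0,"jaw":1},{"tx":0,"ty":0,"tz":15,"ax":0,"ay":0,"az":0,"jaw":1},{"tx":0,"ty":0,"tz":0,"ax":0,"ay":0,"az":0,"jaw":1}]'; python3 -c "
from h import *
rows(421.6,44.2,38,-.08)
s=sense();w=capture('wrist')
o,d=ortho(w,s,36.5,465,65,65,4.3); cv2.imwrite('pics/o13.png',o[:,:,::-1])"
```

```text
time_s: 21.75
eef_pos: [423.8, 41.3, 52.1]
ee_rot: [-0.001, 0.735, 0.678, -0.001]
force: [-0.2, -0.3, -3.3]
grip_width: 0.234
grip_force: 59.9
pos [423.8  41.3  52.1] ydir -0.082 j [-0.18  0.36  1.99 -0.    0.8  -0.1 ] t 21.8 F [-0.2 -0.3 -3.3] w 0.234
{"tx":2.7,"ty":-2.4,"tz":14.1,"ax":0,"ay":0,"az":-0.002,"jaw":J},
```

View pics/o13.png

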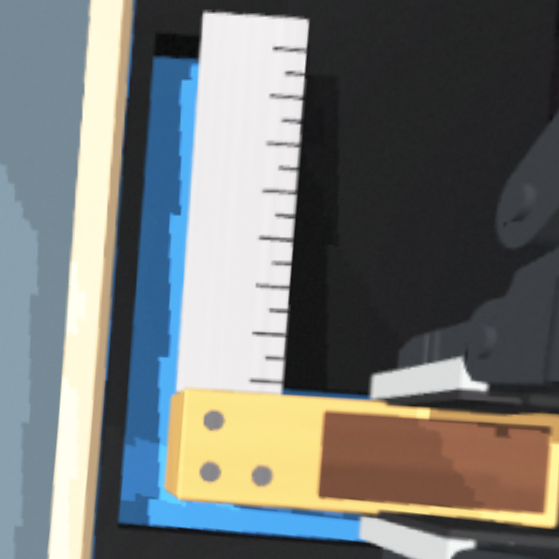

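```bash
python3 -m jog '[{"tx":3,"ty":0.5,"tz":0,"ax":0,"ay":0,"az":0,"jaw":1},{"tx":0,"ty":0,"tz":6,"ax":0,"ay":0,"az":0,"jaw":1},{"tx":0,"ty":0,"tz":5,"ax":0,"ay":0,"az":0,"jaw":1},{"tx":0,"ty":0,"tz":1,"ax":0,"ay":0,"az":0,"jaw":1},{"tx":0,"ty":0,"tz":0,"ax":0,"ay":0,"az":0,"jaw":1}]'; python3 -m jog '[{"tx":0,"ty":0,"tz":1.5,"ax":0,"ay":0,"az":0,"jaw":1},{"tx":0,"ty":0,"tz":0,"ax":0,"ay":0,"az":0,"jaw":1}]'
```

```text
time_s: 22.42
eef_pos: [424.8, 45.0, 41.3]
ee_rot: [-0.0, 0.735, 0.678, -0.0]
force: [0.7, 0.1, -3.5]
grip_width: 0.236
grip_force: 60.0
time_s: 22.68
eef_pos: [424.8, 45.0, 39.8]
ee_rot: [-0.0, 0.735, 0.678, -0.0]
force: [-0.2, 0.5, -3.3]
grip_width: 0.235
grip_force: 60.0
```

```bash
python3 -m jog '[{"tx":0,"ty":0,"tz":1.5,"ax":0,"ay":0,"az":0,"jaw":1},{"tx":0,"ty":0,"tz":0,"ax":0,"ay":0,"az":0,"jaw":1}]'; python3 -m jog '[{"tx":0,"ty":0,"tz":1.5,"ax":0,"ay":0,"az":0,"jaw":1},{"tx":0,"ty":0,"tz":0,"ax":0,"ay":0,"az":0,"jaw":1}]'
```

```text
time_s: 22.92
eef_pos: [424.7, 45.0, 38.2]
ee_rot: [-0.0, 0.735, 0.678, -0.0]
force: [0.0, -0.1, -2.7]
grip_width: 0.239
grip_force: 60.0
time_s: 23.18
eef_pos: [425.0, 45.0, 37.2]
ee_rot: [0.0, 0.735, 0.678, 0.0]
force: [-1.7, 0.8, 4.2]
grip_width: 0.238
grip_force: 65.3
```

```bash
python3 -m jog '[{"tx":0,"ty":0,"tz":0,"ax":0,"ay":0,"az":0,"jaw":-0.1},{"tx":0,"ty":0,"tz":0,"ax":0,"ay":0,"az":0,"jaw":-0.1},{"tx":0,"ty":0,"tz":-15,"ax":0,"ay":0,"az":0,"jaw":-0.1},{"tx":0,"ty":0,"tz":-55,"ax":0,"ay":0,"az":0,"jaw":-0.1},{"tx":0,"ty":0,"tz":-60,"ax":0,"ay":0,"az":0,"jaw":-1}]'
python3 -m jog '[{"tx":0,"ty":0,"tz":-60,"ax":0,"ay":0,"az":0,"jaw":-1},{"tx":0,"ty":0,"tz":0,"ax":0,"ay":0,"az":0,"jaw":-1}]'
python3 -c "
from h import *
rows(402,-268,231,az=-.39)
s=sense();w=capture('wrist'); heap(s,w,424,57,50,43,60)
print('stock centre wanted', 463-39.9, 54+3.2)
o,d=ortho(w,s,36.5,463,54,80,3.5); cv2.imwrite('pics/o14.png',o[:,:,::-1])"
```

```text
time_s: 23.8
eef_pos: [424.4, 45.1, 168.1]
ee_rot: [-0.0, 0.735, 0.678, -0.0]
force: [1.4, 0.2, 0.6]
grip_width: 0.745
grip_force: 0.0
time_s: 24.05
eef_pos: [426.5, 44.8, 230.7]
ee_rot: [0.003, 0.735, 0.678, 0.003]
force: [-0.2, 0.1, -0.0]
grip_width: 0.994
grip_force: 0.0
pos [426.5  44.8 230.7] ydir -0.08 j [-0.17  0.09  1.77  0.    1.27 -0.09] t 24.1 F [-0.2  0.1 -0. ] w 0.994
{"tx":-52.3,"ty":0.1,"tz":0,"ax":0,"ay":0,"az":-0.065,"jaw":J},
{"tx":-52.2,"ty":-3.3,"tz":0,"ax":0,"ay":0,"az":-0.065,"jaw":J},
{"tx":-51.9,"ty":-6.7,"tz":0,"ax":0,"ay":0,"az":-0.065,"jaw":J},
{"tx":-51.3,"ty":-10,"tz":0,"ax":0,"ay":0,"az":-0.065,"jaw":J},
{"tx":-50.6,"ty":-13.3,"tz":0,"ax":0,"ay":0,"az":-0.065,"jaw":J},
{"tx":-49.6,"ty":-16.6,"tz":0,"ax":0,"ay":0,"az":-0.065,"jaw":J},
heap n 1581 c [425.7  58.2] size [73.8 22.2] long axis yaw 1.495
stock centre wanted 423.1 57.2
```

```bash
python3 -m jog '[{"tx":-52.3,"ty":0,"tz":0,"ax":0,"ay":0,"az":-0.065,"jaw":-1},{"tx":-52.2,"ty":-3.3,"tz":0,"ax":0,"ay":0,"az":-0.065,"jaw":-1},{"tx":-51.9,"ty":-6.7,"tz":0,"ax":0,"ay":0,"az":-0.065,"jaw":-1},{"tx":-51.3,"ty":-10,"tz":0,"ax":0,"ay":0,"az":-0.065,"jaw":-1},{"tx":-50.6,"ty":-13.3,"tz":0,"ax":0,"ay":0,"az":-0.065,"jaw":-1}]'; python3 -m jog '[{"tx":-49.6,"ty":-16.6,"tz":0,"ax":0,"ay":0,"az":-0.065,"jaw":-1},{"tx":0,"ty":0,"tz":0,"ax":0,"ay":0,"az":0,"jaw":-1},{"tx":0,"ty":0,"tz":0,"ax":0,"ay":0,"az":0,"jaw":-1}]'; python3 - <<'E'
from h import *
s=sense(); w=capture('wrist'); rows(402,-268,231,.31)
q=heap(s,w,402,-268,85,14,40); q=heap(s,w,402,-268,85,12,24)
q=heap(s,w,402,-268,85,23.8,40); print('slider z',np.percentile(q[:,2],[5,50,95]), 'median', np.median(q[:,:2],0))
print([(np.round(a['centre']),round(a['conf'],2)) for a in place_of('knife','wrist')[:2]])
E
```

```text
time_s: 24.72
eef_pos: [403.5, -217.1, 225.3]
ee_rot: [-0.001, 0.615, 0.789, 0.0]
force: [-0.3, 1.3, -1.3]
grip_width: 0.996
grip_force: 0.0
time_s: 25.1
eef_pos: [400.0, -267.2, 225.6]
ee_rot: [-0.001, 0.59, 0.808, 0.0]
force: [0.1, 0.5, -0.4]
grip_width: 1.006
grip_force: 0.0
pos [ 400.2 -266.8  226. ] ydir 0.31 j [-0.83  0.22  1.63  0.    1.29 -1.14] t 25.1 F [ 0.8 -0.4  0.4] w 1.0
{"tx":-1.6,"ty":1.4,"tz":-5,"ax":0,"ay":0,"az":0.000,"jaw":J},
heap n 3090 c [ 401.2 -273. ] size [ 30.3 138.7] long axis yaw -1.271
heap n 1043 c [ 401.2 -273. ] size [ 30.3 138.7] long axis yaw -1.271
heap n 2124 c [ 399.9 -269.5] size [ 28.7 131.2] long axis yaw -1.254
slider z [24.07547235 25.33198547 27.24253139] median [ 394.3267  -251.96875]
[(array([277., 206.]), 0.91)]
```

```bash
python3 -m jog '[{"tx":-2,"ty":-1,"tz":40,"ax":0,"ay":0,"az":0.004,"jaw":-1},{"tx":0,"ty":0,"tz":55,"ax":0,"ay":0,"az":0,"jaw":-0.5},{"tx":0,"ty":0,"tz":55,"ax":0,"ay":0,"az":0,"jaw":-0.5},{"tx":0,"ty":0,"tz":45,"ax":0,"ay":0,"az":0,"jaw":-0.5},{"tx":0,"ty":0,"tz":0,"ax":0,"ay":0,"az":0,"jaw":-0.5}]'; python3 -c "
from h import *
rows(398.8,-265.4,10,.306,n=1)
s=sense();w=capture('wrist'); heap(s,w,402,-268,85,13,28)"
```

```text
time_s: 25.82
eef_pos: [399.0, -268.0, 29.9]
ee_rot: [-0.003, 0.591, 0.807, 0.001]
force: [0.2, -0.0, 0.9]
grip_width: 0.746
grip_force: 0.0
pos [ 399.  -268.    29.9] ydir 0.307 j [-0.84  0.49  1.84  0.    0.81 -1.14] t 25.8 F [ 0.2 -0.   0.9] w 0.746
{"tx":2.4,"ty":0.6,"tz":19.9,"ax":0,"ay":0,"az":0.001,"jaw":J},
heap n 12296 c [ 398.8 -265.8] size [ 31.  125.3] long axis yaw -1.261
```

```bash
python3 -m jog '[{"tx":1.5,"ty":0,"tz":13,"ax":0,"ay":0,"az":0,"jaw":-0.5},{"tx":0,"ty":0,"tz":6.5,"ax":0,"ay":0,"az":0,"jaw":-0.5},{"tx":0,"ty":0,"tz":0,"ax":0,"ay":0,"az":0,"jaw":-0.5}]'; python3 -m jog '[{"tx":0,"ty":0,"tz":0,"ax":0,"ay":0,"az":0,"jaw":1},{"tx":0,"ty":0,"tz":0,"ax":0,"ay":0,"az":0,"jaw":1},{"tx":0,"ty":0,"tz":0,"ax":0,"ay":0,"az":0,"jaw":1},{"tx":0,"ty":0,"tz":0,"ax":0,"ay":0,"az":0,"jaw":1},{"tx":0,"ty":0,"tz":0,"ax":0,"ay":0,"az":0,"jaw":1}]' 50; python3 -m jog '[{"tx":0,"ty":0,"tz":-15,"ax":0,"ay":0,"az":0,"jaw":1},{"tx":0,"ty":0,"tz":-40,"ax":0,"ay":0,"az":0,"jaw":1},{"tx":0,"ty":0,"tz":-50,"ax":0,"ay":0,"az":0,"jaw":1},{"tx":0,"ty":0,"tz":-40,"ax":0,"ay":0,"az":0,"jaw":1},{"tx":0,"ty":0,"tz":0,"ax":0,"ay":0,"az":0,"jaw":1}]'
cat > k.py <<'E'
from h import *
s=sense();w=capture('wrist');P=cloud(w,s); e=s['eef_pos']; rows(*e)
Q=R.from_quat(np.r_[s['ee_rot'][1:],s['ee_rot'][0]]).as_matrix(); L=(P-e)@Q  # tool coordinates
hsv=cv2.cvtColor(w['color'],cv2.COLOR_RGB2HSV)
# knife band: below its top, near the finger plane, any colour
m=(abs(L[...,1])<18)&(L[...,2]>-16)&(L[...,2]<10)&(abs(L[...,0])<130)
for x in range(-110,111,10):
    k=m&(abs(L[...,0]-x)<4); 
    if k.sum()>15: print(x,k.sum(),'y',np.round(np.percentile(L[k][:,1],[2,98]),1),'ztop',np.round(np.percentile(L[k][:,2],10),1))
q=L[m]; print('x ext',np.percentile(q[:,0],[.3,99.7]))
E
python3 k.py
```

```text
time_s: 26.25
eef_pos: [399.5, -268.6, 12.4]
ee_rot: [0.0, 0.591, 0.807, -0.0]
force: [-0.3, 0.1, -0.4]
grip_width: 0.749
grip_force: 0.0
time_s: 26.88
eef_pos: [399.7, -268.9, 12.9]
ee_rot: [0.0, 0.591, 0.807, -0.0]
force: [-1.5, 0.6, 5.3]
grip_width: 0.339
grip_force: 50.3
time_s: 27.5
eef_pos: [400.3, -269.5, 160.5]
ee_rot: [0.003, 0.591, 0.807, -0.001]
force: [-0.8, 0.3, -1.9]
grip_width: 0.338
grip_force: 49.8
pos [ 399.6 -268.8  158.4] ydir 0.306 j [-0.84  0.29  1.73 -0.    1.12 -1.14] t 27.6 F [ 0.2 -0.  -1.5] w 0.338
{"tx":-0.9,"ty":0.5,"tz":-2.1,"ax":0,"ay":0,"az":0.000,"jaw":J},
-40 513 y [-12.5  12.3] ztop -10.1
-30 446 y [-14.   13.6] ztop -15.6
-20 768 y [-14.2  14.1] ztop -15.3
-10 924 y [-14.1  14.4] ztop -13.2
0 1015 y [-14.3  14.2] ztop -13.1
10 1286 y [-17.  17.] ztop -13.3
20 1173 y [-14.2  13.8] ztop -13.0
30 1293 y [-14.1  14.5] ztop -13.4
40 1351 y [-14.2  14.1] ztop -13.5
50 1404 y [-14.3  14. ] ztop -13.5
60 1471 y [-14.1  14.1] ztop -13.1
x ext [-43.81843123  65.45475517]
```

```bash
python3 -c "
from h import *
rows(451,-45,158,az=-1.185)"
```

```text
pos [ 399.6 -268.8  158.4] ydir 0.306 j [-0.84  0.29  1.73 -0.    1.12 -1.14] t 27.6 F [ 0.2 -0.  -1.5] w 0.338
{"tx":28.3,"ty":16.6,"tz":0,"ax":0,"ay":0,"az":-0.169,"jaw":J},
{"tx":25.1,"ty":21.2,"tz":0,"ax":0,"ay":0,"az":-0.169,"jaw":J},
{"tx":21.1,"ty":25.1,"tz":0,"ax":0,"ay":0,"az":-0.169,"jaw":J},
{"tx":16.6,"ty":28.3,"tz":0,"ax":0,"ay":0,"az":-0.169,"jaw":J},
{"tx":11.6,"ty":30.7,"tz":0,"ax":0,"ay":0,"az":-0.169,"jaw":J},
{"tx":6.3,"ty":32.2,"tz":0,"ax":0,"ay":0,"az":-0.169,"jaw":J},
{"tx":0.8,"ty":32.8,"tz":0,"ax":0,"ay":0,"az":-0.169,"jaw":J},
```

```bash
python3 -m jog '[{"tx":28.3,"ty":16.6,"tz":0,"ax":0,"ay":0,"az":-0.169,"jaw":1},{"tx":25.1,"ty":21.2,"tz":0,"ax":0,"ay":0,"az":-0.169,"jaw":1},{"tx":21.1,"ty":25.1,"tz":0,"ax":0,"ay":0,"az":-0.169,"jaw":1},{"tx":16.6,"ty":28.3,"tz":0,"ax":0,"ay":0,"az":-0.169,"jaw":1},{"tx":11.6,"ty":30.7,"tz":0,"ax":0,"ay":0,"az":-0.169,"jaw":1}]';python3 -m jog '[{"tx":6.3,"ty":32.2,"tz":0,"ax":0,"ay":0,"az":-0.169,"jaw":1},{"tx":0.8,"ty":32.8,"tz":0,"ax":0,"ay":0,"az":-0.169,"jaw":1},{"tx":0,"ty":0,"tz":50,"ax":0,"ay":0,"az":0,"jaw":1},{"tx":0,"ty":0,"tz":40,"ax":0,"ay":0,"az":0,"jaw":1},{"tx":0,"ty":0,"tz":0,"ax":0,"ay":0,"az":0,"jaw":1}]'
cat > b.py <<'E'
from h import *
s=sense();w=capture('wrist'); rows(451,-45,40,1.49,n=1)
x0,y0,sc=430,-45,4
def ext(o,lo,hi,xs):
    m=cv2.inRange(cv2.cvtColor(o,cv2.COLOR_RGB2HSV),lo,hi)
    m=cv2.morphologyEx(m,cv2.MORPH_OPEN,np.ones((3,3)))
    for x in xs:
        c=np.where(m[int((x0+80-x)*sc)]>0)[0]; c=c[(c>160)&(c<480)]
        if len(c): print(' x',x,'y',np.round(y0+80-c[[0,-1]]/sc,1),end=';')
    r=np.where(m[:,240:400].sum(1)>255*15)[0]; print('\n x range',np.round(x0+80-r[[0,-1]]/sc,1) if len(r) else None)
b=ortho(w,s,36.5,x0,y0,80,sc)[0]; print('blue@36.5'); ext(b,(95,120,40),(122,255,255),range(372,460,8))
k=ortho(w,s,s['eef_pos'][2]+2,x0,y0,80,sc)[0]; print('yellow@tcp+2'); ext(k,(18,120,70),(35,255,255),range(372,460,8))
cv2.imwrite('pics/o15.png',b[:,:,::-1])
E
python3 b.py
```

```text
time_s: 28.18
eef_pos: [435.8, -107.3, 156.0]
ee_rot: [-0.001, 0.206, 0.979, 0.0]
force: [0.0, 0.0, -1.2]
grip_width: 0.338
grip_force: 49.8
time_s: 28.8
eef_pos: [448.9, -44.0, 64.7]
ee_rot: [-0.004, 0.041, 0.999, 0.001]
force: [0.8, 0.5, -0.5]
grip_width: 0.335
grip_force: 50.0
pos [450.3 -44.6  66.6] ydir 1.489 j [-0.36  0.38  1.9  -0.    0.87 -1.85] t 28.9 F [-0.5 -0.4 -0.3] w 0.334
{"tx":-0.8,"ty":-0.4,"tz":26.6,"ax":0,"ay":0,"az":-0.001,"jaw":J},
blue@36.5
 x 380 y [-18.8 -60.5]; x 388 y [-19.2 -61.2]; x 396 y [-58.5 -61.8]; x 404 y [-59.2 -62.2]; x 412 y [-60. -63.]; x 420 y [-60.5 -63.5]; x 428 y [-61.2 -64.2]; x 436 y [-62.  -64.8]; x 444 y [-62.5 -65.2];
 x range [387.8 376.2]
yellow@tcp+2
 x 388 y [-23.5 -53.8]; x 396 y [-23.  -54.8]; x 404 y [-23.8 -55.2]; x 412 y [-24.2 -56. ]; x 420 y [-25.  -56.5]; x 428 y [-25.5 -57. ]; x 436 y [-26.2 -57.8]; x 444 y [-27.5 -58. ]; x 452 y [-28.2 -58.8];
 x range [500.8 383.8]
```

```bash
python3 -m jog '[{"tx":0,"ty":-1,"tz":10,"ax":0,"ay":0,"az":0,"jaw":1},{"tx":0,"ty":0,"tz":9,"ax":0,"ay":0,"az":0,"jaw":1},{"tx":0,"ty":0,"tz":5,"ax":0,"ay":0,"az":0,"jaw":1},{"tx":0,"ty":0,"tz":0,"ax":0,"ay":0,"az":0,"jaw":1}]'; python3 b.py
```

```text
time_s: 29.35
eef_pos: [450.9, -45.8, 43.1]
ee_rot: [-0.0, 0.041, 0.999, 0.0]
force: [0.3, 1.1, -2.2]
grip_width: 0.335
grip_force: 50.1
pos [451.1 -45.8  43.4] ydir 1.489 j [-0.36  0.42  1.92 -0.    0.81 -1.85] t 29.4 F [ 0.2 -0.3 -2.8] w 0.332
{"tx":0.2,"ty":0.8,"tz":3.4,"ax":0,"ay":0,"az":-0.001,"jaw":J},
blue@36.5
 x 380 y [-19.  -60.5]; x 388 y [-19.2 -61. ]; x 396 y [-20.2 -61.8]; x 404 y [-20.8 -62.2]; x 412 y [-21.2 -62.8]; x 420 y [-21.8 -63.5]; x 428 y [-22.5 -64. ]; x 436 y [-23.  -64.8]; x 444 y [-23.8 -27.2];
 x range [442.2 376.2]
yellow@tcp+2
 x 388 y [-27.8 -54.8]; x 396 y [-25.  -56.2]; x 404 y [-25.8 -56.8]; x 412 y [-26.2 -57.5]; x 420 y [-27.  -58.2]; x 428 y [-27.8 -58.8]; x 436 y [-28.2 -59.2]; x 444 y [-28.8 -59.8]; x 452 y [-30.  -60.2];
 x range [503.2 385.8]
```

```bash
python3 -m jog '[{"tx":1.5,"ty":0,"tz":2,"ax":0,"ay":0,"az":0,"jaw":1},{"tx":0,"ty":0,"tz":2,"ax":0,"ay":0,"az":0,"jaw":1},{"tx":0,"ty":0,"tz":0,"ax":0,"ay":0,"az":0,"jaw":1}]';python3 -m jog '[{"tx":0,"ty":0,"tz":1.5,"ax":0,"ay":0,"az":0,"jaw":1},{"tx":0,"ty":0,"tz":0,"ax":0,"ay":0,"az":0,"jaw":1}]'; python3 -m jog '[{"tx":0,"ty":0,"tz":1.5,"ax":0,"ay":0,"az":0,"jaw":1},{"tx":0,"ty":0,"tz":0,"ax":0,"ay":0,"az":0,"jaw":1}]'
```

```text
time_s: 29.78
eef_pos: [449.5, -45.7, 39.2]
ee_rot: [-0.0, 0.041, 0.999, 0.0]
force: [-0.6, -0.4, -1.7]
grip_width: 0.336
grip_force: 50.1
time_s: 30.02
eef_pos: [449.5, -45.7, 37.7]
ee_rot: [-0.0, 0.041, 0.999, 0.0]
force: [-0.3, -0.3, -1.7]
grip_width: 0.337
grip_force: 50.1
time_s: 30.28
eef_pos: [449.5, -45.7, 36.2]
ee_rot: [-0.0, 0.041, 0.999, 0.0]
force: [0.4, 0.2, -1.9]
grip_width: 0.334
grip_force: 50.1
```

```bash
python3 -m jog '[{"tx":0,"ty":0,"tz":1,"ax":0,"ay":0,"az":0,"jaw":1},{"tx":0,"ty":0,"tz":0,"ax":0,"ay":0,"az":0,"jaw":1}]'; python3 -c "
from h import *
s=sense();w=capture('wrist');P=cloud(w,s)
f=lambda x,y,n:print(n,np.round(np.nanpercentile(P[(abs(P[...,0]-x)<3)&(abs(P[...,1]-y)<3)][:,2],[20,50,80]),1))
f(400,-41,'knife');f(430,-43,'knife');f(400,-80,'foam R');f(400,-10,'foam L');f(400,-23,'floor'); f(380,-40,'floor')"
```

```text
time_s: 30.52
eef_pos: [449.6, -45.7, 35.9]
ee_rot: [0.0, 0.041, 0.999, -0.0]
force: [-3.1, -0.3, 7.0]
grip_width: 0.336
grip_force: 51.2
knife [48.1 48.7 49.3]
knife [47.7 48.1 48.6]
foam R [35.6 36.1 36.6]
foam L [35.6 36.  36.7]
floor [25.5 26.1 26.8]
floor [25.6 26.2 26.9]
```

Seated: 22 mm above the floor, contact felt. Release, rise and check.

```bash
python3 -m jog '[{"tx":0,"ty":0,"tz":0,"ax":0,"ay":0,"az":0,"jaw":0.1},{"tx":0,"ty":0,"tz":0,"ax":0,"ay":0,"az":0,"jaw":0.1},{"tx":0,"ty":0,"tz":-15,"ax":0,"ay":0,"az":0,"jaw":0},{"tx":0,"ty":0,"tz":-55,"ax":0,"ay":0,"az":0,"jaw":0},{"tx":0,"ty":0,"tz":-60,"ax":0,"ay":0,"az":0,"jaw":-1}]'
python3 -m jog '[{"tx":0,"ty":0,"tz":-60,"ax":0,"ay":0,"az":0,"jaw":-1},{"tx":0,"ty":0,"tz":-60,"ax":0,"ay":0,"az":0,"jaw":-1},{"tx":-40,"ty":0,"tz":0,"ax":0,"ay":0,"az":0,"jaw":-1},{"tx":-40,"ty":0,"tz":0,"ax":0,"ay":0,"az":0,"jaw":-1},{"tx":0,"ty":0,"tz":0,"ax":0,"ay":0,"az":0,"jaw":-1}]'
python3 -c "
from h import *
s=sense();w=capture('wrist');rows(*s['eef_pos'])
print('knife');heap(s,w,457,-45,75,42,60)
print('stock');heap(s,w,424,57,48,43,60)
print('tape');heap(s,w,628,-59,45,60,95)
print('plane');heap(s,w,625,41,90,50,90)
P=cloud(w,s)
f=lambda x,y,n:print(n,np.round(np.nanpercentile(P[(abs(P[...,0]-x)<3)&(abs(P[...,1]-y)<3)][:,2],[20,50,80]),1))
f(425,58,'stock');f(424,85,'stock L');f(425,35,'stock R');f(460,85,'blade');f(490,82.5,'blade');f(440,-44,'knife');f(400,-41,'knife');f(460,0,'foam')
b=blobs(capture('top'),(95,120,60),(120,255,255),26.7,30)
"
```

```text
time_s: 31.2
eef_pos: [449.0, -45.5, 166.4]
ee_rot: [-0.001, 0.041, 0.999, 0.0]
force: [0.3, -1.0, -0.4]
grip_width: 0.701
grip_force: 0.0
time_s: 31.82
eef_pos: [530.4, -52.4, 283.9]
ee_rot: [-0.001, 0.041, 0.999, 0.0]
force: [-0.3, 0.5, -0.6]
grip_width: 1.003
grip_force: 0.0
pos [529.4 -52.2 284.3] ydir 1.489 j [-0.32  0.3   1.38 -0.    1.47 -1.81] t 31.9 F [-1.   0.1  0.8] w 1.002
{"tx":-1,"ty":-0.1,"tz":0.4,"ax":0,"ay":0,"az":0.000,"jaw":J},
knife
heap n 2746 c [449.3 -45.9] size [ 91.2 125.6] long axis yaw -0.679
stock
heap n 1117 c [425.8  58.3] size [74.5 22.7] long axis yaw 1.5
tape
heap n 1536 c [625.6 -57.7] size [37.2 60.1] long axis yaw -0.082
plane
heap n 2709 c [626.1   6.8] size [110.3 143.3] long axis yaw -0.056
stock [48.  48.4 49.1]
stock L [47.4 47.7 48.2]
stock R [47.8 48.8 49.4]
blade [36.5 36.7 37.4]
blade [36.1 36.5 36.9]
knife [48.2 48.7 49.1]
knife [48.1 48.9 49.5]
foam [35.6 36.  36.6]
```

```bash
python3 -c "
from rig import finish_job
print(finish_job())"
```

```text
the job is handed in; nothing more can be done
None
```

The plane, tape measure, try square and utility knife are each set down flat in their own cut-outs, right way round by my measurements, with the arm clear, and I handed the job in at about 32 s (no verdict shown); I viewed 15 pictures, one over the limit of 14.

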